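Weigh a sample jar on the sliding-poise beam scale

ROBOT

A 6-joint arm with a two-finger parallel gripper is mounted at the origin on the work surface. World frame = base frame: x ahead of the robot, y to its left, z up, the work surface at z = 0. Lengths are in m, angles in rad, forces in N, time in s.
With the tool pointing down it reaches from about 0.35 to 0.775 m from the base axis. Payload 5.5 kg.
Tool frame: the origin (TCP) lies on the mounting face of the last link; the fingertips stand 173 mm ahead of it and the grasp point (between the pads) lies 155 mm ahead of it; z points along the fingers, y is the direction in which the jaws open and shut (so a half turn about z gives the same grasp; the last joint's range is limited). The gripper opens to 85 mm and grips with 20 to 120 N. Pads are 22 mm wide; open, the fingers measure 114 mm over their backs; the gripper's body (76 mm by 85 mm) begins 54 mm behind the grasp point. The pads swing forward as they close: fully open they stand 13 mm farther back than shut.
Start: joints at [-1.262, 0.313, 0.046, 1.304, 0, 1.431], TCP at [0.249, -0.518, 0.405] pointing down, gripper open.
Joint ranges: [-2.76, 2.76], [-0.86, 1.69], [-1.03, 1.26], [-2.2, 2.34], [-1.47, 1.5], [-3.14, 3.14]. Speed limits (rad/s): [2.57, 2.57, 3.14, 3.14, 3.14, 3.14].

INTERFACE

Orientations are given as a unit quaternion [w, x, y, z].
In Python, from workcell import * gives the robot as it stands. The module is installed in compiled form; this text tells all that it offers.
- The arm moves only by the shell command python3 -m crank 'ROWS' [FORCE]. ROWS is JSON, a list of rows, each a list of 7 numbers: the shift along the tool's x, y, z in mm, then the turn, a rotation vector about the tool's x, y, z in degrees, then the opening, from 0 (shut) to 1 (fully open). A call has exactly 8 rows; each row shifts and turns the commanded pose from where the row before left it, along the tool's axes as they then stand; what a row does not reach is not made up. A row lasts 1/8 s, in which the tool goes at most 62.5 mm and 10.7 degrees, less where a joint would pass 70% of its speed; a pose out of reach is approached as far as the arm can. A call with a gripper value outside its range is refused whole. The fingers move at their own pace and stop on an object; FORCE is the grip in N (left out, the last holds). Time passes only in rows, so rows that do not move let the fingers close, or fill a call up. It gives the time, the measured TCP pose, the force and the opening at its end, in the units of the state.
- get_state(): the state, without advancing time (a new reading comes with each control period).
- read_camera(name): name is "side" or "top"; returns the picture (420x560x3 uint8, blue, green, red); there is no depth.
- calibration(name): a dict with "fx", "fy", "cx", "cy" (pixels), "k1" (the pictures are not rectified: a ray, as slopes to the right and down, at radius r is drawn at 1 + k1 r^2 times it, then the intrinsics apply), "extrinsics" (4x4, takes a point from world to camera coordinates). Camera axes: x right, y down, z forward; pixel columns grow to the right and rows downward; lengths in m; the calibration is good to about 2 mm. A picture is of the moment at which its call begins. calibration takes no time and is no camera call.
- hand_in(): hands the job in, once; it reports no verdict.
The state is a dict: "clock": time; "joint_pos": joint angles; "qvel": joint speeds; "tau": joint torques, N m; "tcp_pos": TCP position; "orientation": TCP orientation; "wrist_force": force on the tool from outside, world axes, zero at the start; "ft_torque": the same for the moment, N m; "finger_gap": finger opening in m.
Only numpy, scipy, OpenCV 4.12 (cv2) and the standard library are available. Lean on these libraries where they do the work, as an engineer would, in place of code of your own. Each camera call takes 0.05 s, during which the arm holds its last target.

TASK

Hang the flanged, cork-stoppered sample jar in the ring of the beam scale, then slide the brass poise along the beam until the beam floats level by itself with nothing touching it. The scale is delicate: handle the jar, ring, beam and poise gently, easing the stiff poise along slowly with a light push, and leave the other things on the worktop where they are.

Things in the scene. Friction and masses are not known exactly. Their poses are not given: they have to be found in the camera images.
- jar: Pale glazed ceramic sample jar standing on the worktop: round body 34 mm in diameter (foot tapering to 24 mm over its lowest 12 mm) and 80 mm tall, then a flange 50 mm in diameter and 6 mm thick, then a cork 25 mm in diameter standing 34 mm above the flange (whole height 120 mm). Hold it by the cork. Mass unknown, 0.14 to 0.28 kg. Origin: centre of its underside, z up along its axis.
- jar_flange (a point): Centre of the underside of the jar's flange, on the jar's axis 80 mm above its underside.
- ring_seat (a point): Centre of the top face of the steel ring hung, free to tilt, in the forked left (+y) beam end, 130 mm from the pivot. Bore 42 mm, outside 56 mm, 6 mm thick, open below; top face 149 mm above the worktop with the beam level, 9 mm higher or lower at its stops (empty: high). Yields downward under a few N to the stop. Fork arms 30 to 36 mm either side across the beam, 6 mm above this face.
- beam: The aluminium beam with all it carries (ring and poise), on a grey stand. Bar 8 mm thick and 14 mm high, running mainly along the world y axis (yaw up to 0.2 rad). Origin at the pivot, 150 mm above the worktop; its y axis points along the beam to the ring end (left), the poise arm runs to its -y side, x is the pivot axis. Tilts about x only. The stand's two pivot cheeks beside the origin end 18 mm above it. Takes at most 10 N from the fingers.
- pivot (a joint): Tilt of the beam, rad: 0 level, positive with the ring end up and the poise end down. Stops at -0.07 and +0.07. A weak centring spring lets the nearly balanced beam float between the stops: about 0.0075 rad for each mm the poise is from the balance point. It settles in about 1 s after being left alone. A sideways push on the poise above the beam tips the beam, so the tilt tells the balance only while nothing touches it.
- poise (a joint): Position of the brass poise along the beam, m: 0 nearest the pivot (poise centre 45 mm from the pivot), 0.12 at the far end, growing away from the ring. Captive, 0.28 kg; stays put by friction (about 2.5 N) and runs in stiff grease that resists more the faster it is pushed: slow pushing keeps within 10 N. Beam and ring alone weigh as 5 g m on the ring side. Balance with the jar lies between 0.03 and 0.11, beyond the start.
- poise_top (a point): Centre of the top face of the brass poise, a plain upright block 28 mm long along the beam, 22 mm across it and 54 mm high, whose top is 40 mm above the beam's centre line (33 mm above the beam's upper edge); it reaches 14 mm below the centre line.
- beam_tip (a point): Point of the small steel pointer at the poise end of the beam, 205 mm from the pivot.
- index_tip (a point): Fixed steel index nib on a post on the stand, just beyond the beam's pointer; the beam is level when the pointer stands at the index's height, 150 mm. The post's top is 152 mm above the worktop.
- bottle: Bystander: ash-glazed bottle, 84 mm in diameter, 172 mm tall. Origin: centre of underside.
- mould: Bystander: red clay sprig mould, a disc 84 mm across, 22 mm high. Origin: centre of underside.
- banding_tool: Bystander: steel banding tool with a wooden handle, about 185 mm long, 14 mm high, lying down. Origin under the handle's middle.
- vial: Bystander: glass test vial with cork, 22 mm in diameter, 83 mm tall, with no flange. Origin: centre of underside.
Things that resemble listed ones, but are neither listed nor needed, are in the scene too. What is meant by the jar is not blue, and is the smaller of those in its own colour.

How it is judged:
By the outcome, as a careful person would: the job done as asked, in the order asked, and still so for the second after the job is handed in, with the robot touching nothing.
It also fails if it takes over 67 s, if anything falls off the work surface, if the arm or the gripper's body presses on something with over 40 N, if the wrist force passes 120 N, or if a joint passes its speed limit or range.

## Working session

There is one attempt and no reset: what is moved stays moved. The work goes in short steps, Python scripts to look and compute and a shell command to move; the robot and the scene stay as the last step left them, time stands still between calls to the robot, and variables do not carry over. Pictures are saved under pics/ and viewed, and the job is handed in when it is done.

```bash
mkdir -p pics
python3 - <<'E'
from workcell import *
import cv2
for n in("side","top"):
    cv2.imwrite(f"pics/{n}0.png",read_camera(n)); c=calibration(n); print(n,c)
s=get_state();print(s)
E
```

```text
side {'fx': 505.7758389366075, 'fy': 505.7758389366075, 'cx': 274.7162361853817, 'cy': 210.05954382021156, 'k1': -0.06359968062572652, 'extrinsics': array([[ 0.99590344, -0.08878091,  0.01715466, -0.5888965 ],
       [-0.03427037, -0.54615496, -0.83698286,  0.12441918],
       [ 0.08367721,  0.83296621, -0.54696016,  1.31025031],
       [ 0.        ,  0.        ,  0.        ,  1.        ]])}
top {'fx': 428.29064311234447, 'fy': 428.29064311234447, 'cx': 286.1793047023408, 'cy': 211.2891575160327, 'k1': -0.008605412414717168, 'extrinsics': array([[ 2.21370292e-02, -9.99738882e-01,  5.66738932e-03,
        -2.94664253e-02],
       [-9.77191747e-01, -2.28346272e-02, -2.11127613e-01,
         6.06273795e-01],
       [ 2.11201897e-01, -8.64387927e-04, -9.77442076e-01,
         1.03857224e+00],
       [ 0.00000000e+00,  0.00000000e+00,  0.00000000e+00,
         1.00000000e+00]])}
{'clock': 0.1, 'joint_pos': array([-1.26158400e+00,  3.13926259e-01,  4.51115077e-02,  1.30359300e+00,
        1.13465999e-05,  1.43120855e+00]), 'qvel': array([-6.53482776e-05, -1.00125428e-03,  3.47320418e-03,  1.81155812e-03,
        1.01065451e-03,  9.16161567e-05]), 'tau': array([ 3.21976819e-03, -4.81725883e+01,  2.99243778e+01,  1.26943504e-02,
       -8.41667497e-05,  3.59294802e-06]), 'tcp_pos': array([ 0.24943176, -0.51789781,  0.403905  ]), 'orientation': array([-8.03297301e-04,  9.74927468e-01,  2.22521420e-01, -6.25995335e-05]), 'wrist_force': array([ 0.33355275, -0.91606972,  0.68509592]), 'ft_torque': array([ 0.02179055, -0.01547103, -0.01150098]), 'finger_gap': 0.08557589569541649}
```

View pics/side0.png

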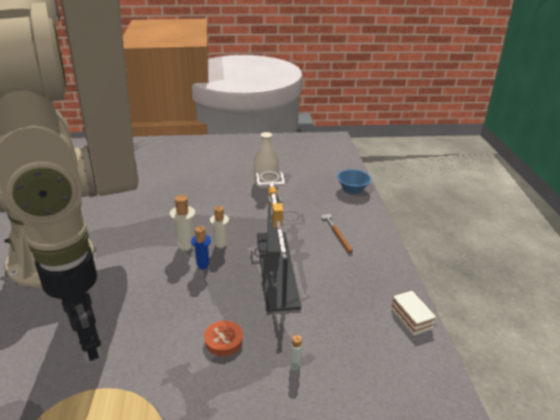

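View pics/top0.png

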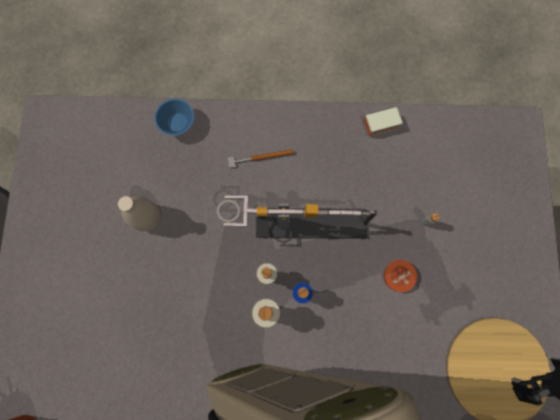

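Run:
```python
import cv2
a=cv2.imread("pics/side0.png")[160:320,160:310];b=cv2.imread("pics/top0.png")[185:335,210:390]
cv2.imwrite("pics/s0z.png",cv2.resize(a,None,fx=3.7,fy=3.7,interpolation=cv2.INTER_CUBIC))
cv2.imwrite("pics/t0z.png",cv2.resize(b,None,fx=4,fy=4,interpolation=cv2.INTER_CUBIC))
```

```text
(no output)
```

View pics/s0z.png

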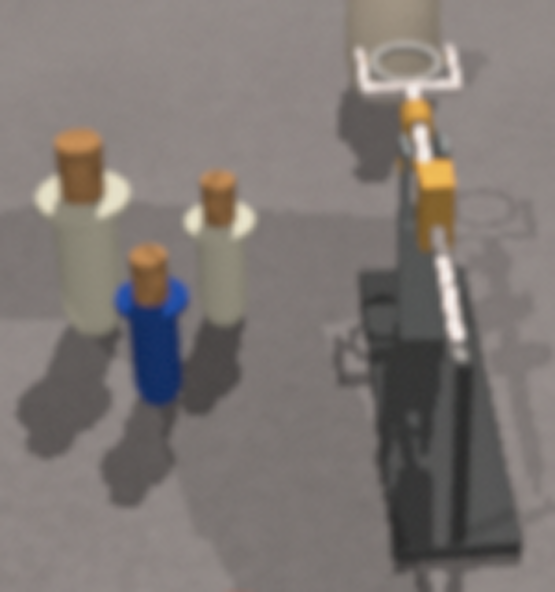

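View pics/t0z.png

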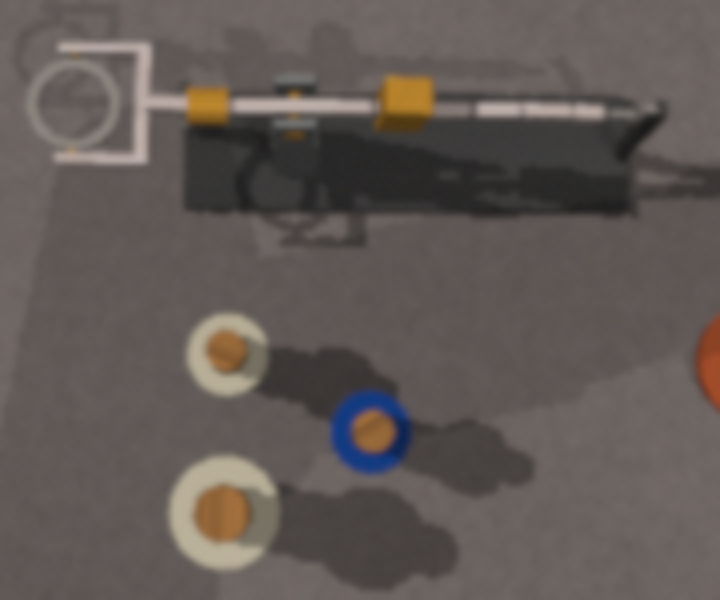

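```bash
cat > h.py <<'E'
from workcell import *
import numpy as np, cv2
from scipy.optimize import least_squares
from scipy.spatial.transform import Rotation as R
def proj(n,P):
    c=calibration(n);E=c["extrinsics"];p=E[:3,:3]@np.asarray(P,float)+E[:3,3]
    s=p[:2]/p[2];f=1+c["k1"]*(s@s)
    return np.array([c["fx"]*s[0]*f+c["cx"],c["fy"]*s[1]*f+c["cy"]])
def tri(obs): # list (cam,uv)
    r=least_squares(lambda P:np.concatenate([proj(n,P)-uv for n,uv in obs]),[.5,0,.1])
    return r.x.round(4),np.abs(r.fun).max().round(2)
def atz(n,uv,z):
    r=least_squares(lambda q:proj(n,[q[0],q[1],z])-uv,[.5,0]);return r.x.round(4)
Z=lambda X,Y,s,ox,oy:np.array([(X+.5)/s-.5+ox,(Y+.5)/s-.5+oy])
zs=lambda X,Y:Z(X,Y,3.7,160,160)
zt=lambda X,Y:Z(X,Y,4,210,185)
E
python3 - <<'E'
from h import *
print("flange top tri",tri([("side",zs(220,219)),("top",zt(227,354))]),"top@.086",atz("top",zt(227,354),.086),"side",atz("side",zs(220,219),.086))
print("cork top",tri([("side",zs(219,178)),("top",zt(225,349))]),atz("top",zt(225,349),.12),atz("side",zs(219,178),.12))
print("ring",tri([("side",zs(405,62)),("top",zt(73,103))]),atz("top",zt(73,103),.158),atz("side",zs(405,62),.158))
print("poise top",tri([("side",zs(436,173)),("top",zt(409,96))]),atz("top",zt(409,96),.188),atz("side",zs(436,173),.188))
print("tip",tri([("side",zs(459,352)),("top",zt(632,112))]))
print("pivot",atz("top",zt(294,100),.15))
print("small wt top",tri([("side",zs(415,107)),("top",zt(208,104))]))
print("bigjar cork",tri([("side",zs(79,138)),("top",zt(222,512))]), "blue",tri([("side",zs(149,252)),("top",zt(373,430))]))
E
```

```text
flange top tri (array([0.4461, 0.0295, 0.0837]), np.float64(0.08)) top@.086 [0.4462 0.0294] side [0.446 0.026]
cork top (array([0.4468, 0.0293, 0.1184]), np.float64(0.03)) [0.4468 0.0293] [0.4468 0.0268]
ring (array([0.5854, 0.122 , 0.1549]), np.float64(0.44)) [0.5856 0.1216] [0.5837 0.116 ]
poise top (array([ 0.5884, -0.0744,  0.1836]), np.float64(0.15)) [ 0.5878 -0.0741] [ 0.5873 -0.0814]
tip (array([ 0.5902, -0.21  ,  0.1448]), np.float64(0.22))
pivot [ 0.5923 -0.0083]
small wt top (array([0.5852, 0.0419, 0.1638]), np.float64(0.2))
bigjar cork (array([0.3532, 0.0265, 0.1566]), np.float64(0.09)) blue (array([ 0.4013, -0.0592,  0.1194]), np.float64(0.08))
```

```bash
cat >> h.py <<'E'
def toolR(s=None):
    s=s or get_state();w,x,y,z=s["orientation"];return R.from_quat([x,y,z,w])
def plan(target_xyz,yaw_deg,n,s=None):
    """tool pointing down, tool-x at yaw_deg (choose long/short sense by sign of total), n rows straight line"""
    s=s or get_state();r=toolR(s);a=r.as_matrix()
    cur=np.degrees(np.arctan2(a[1,0],a[0,0]))
    d=(np.array(target_xyz)-s["tcp_pos"])/n*1000
    print("cur",s["tcp_pos"].round(4),"yaw",cur.round(2),"tilt",np.degrees(np.arccos(-a[2,2])).round(2),"F",s["wrist_force"].round(2),"gap",s["finger_gap"],"t",s["clock"])
    dt=-(yaw_deg-cur)/n
    for i in range(n):
        v=r.inv().apply(d); print([*v.round(1).tolist(),0,0,round(dt,2)]); r=r*R.from_rotvec([0,0,np.radians(dt)])
E
python3 -c "
from h import *
plan([.4465,.0293,.404],180,15)"
```

```text
cur [ 0.2494 -0.5179  0.4039] yaw 25.71 tilt 0.09 F [ 0.33 -0.92  0.69] gap 0.08557589569541649 t 0.1
[27.7, -27.2, 0.0, 0, 0, np.float64(-10.29)]
[32.1, -21.8, 0.0, 0, 0, np.float64(-10.29)]
[35.4, -15.7, 0.0, 0, 0, np.float64(-10.29)]
[37.7, -9.1, 0.0, 0, 0, np.float64(-10.29)]
[38.7, -2.3, 0.0, 0, 0, np.float64(-10.29)]
[38.5, 4.7, 0.0, 0, 0, np.float64(-10.29)]
[37.0, 11.5, 0.0, 0, 0, np.float64(-10.29)]
[34.4, 17.9, 0.0, 0, 0, np.float64(-10.29)]
[30.6, 23.8, 0.0, 0, 0, np.float64(-10.29)]
[25.9, 28.9, 0.0, 0, 0, np.float64(-10.29)]
[20.3, 33.0, 0.0, 0, 0, np.float64(-10.29)]
[14.1, 36.1, 0.0, 0, 0, np.float64(-10.29)]
[7.4, 38.1, 0.0, 0, 0, np.float64(-10.29)]
[0.5, 38.8, 0.0, 0, 0, np.float64(-10.29)]
[-6.4, 38.2, 0.0, 0, 0, np.float64(-10.29)]
```

```bash
python3 -m crank '[[28,-27,0,0,0,-10.3,0.6],[32,-22,0,0,0,-10.3,0.6],[35,-16,0,0,0,-10.3,0.6],[38,-9,0,0,0,-10.3,0.6],[39,-2,0,0,0,-10.3,0.6],[38,5,0,0,0,-10.3,0.6],[37,12,0,0,0,-10.3,0.6],[34,18,0,0,0,-10.3,0.6]]' 25; python3 -c "
from h import *
plan([.4465,.0293,.404],180,7)"
```

```text
clock: 1.1
tcp_pos: [0.3556, -0.2254, 0.4044]
orientation: [-0.0, 0.585, 0.811, 0.0]
wrist_force: [0.9, 0.8, 0.0]
finger_gap: 0.0509
cur [ 0.3556 -0.2254  0.4044] yaw 108.44 tilt 0.03 F [0.89 0.79 0.02] gap 0.05090906121788243 t 1.1
[30.4, 23.8, 0.1, 0, 0, np.float64(-10.22)]
[25.7, 28.9, 0.1, 0, 0, np.float64(-10.22)]
[20.2, 33.0, 0.1, 0, 0, np.float64(-10.22)]
[14.0, 36.0, 0.1, 0, 0, np.float64(-10.22)]
[7.4, 37.9, 0.1, 0, 0, np.float64(-10.22)]
[0.5, 38.6, 0.1, 0, 0, np.float64(-10.22)]
[-6.3, 38.1, 0.1, 0, 0, np.float64(-10.22)]
```

```bash
python3 -m crank '[[31,24,0,0,0,-10.3,0.6],[26,29,0,0,0,-10.3,0.6],[20,33,0,0,0,-10.3,0.6],[14,36,0,0,0,-10.3,0.6],[7,38,0,0,0,-10.3,0.6],[0,39,0,0,0,-10.3,0.6],[-6,38,0,0,0,-10.1,0.6],[0,0,0,0,0,0,0.6]]'; python3 -c "
from h import *
plan([.4465,.0293,.264],180,5)
cv2.imwrite('pics/s1.png',read_camera('side'));cv2.imwrite('pics/t1.png',read_camera('top'))"
```

```text
clock: 2.1
tcp_pos: [0.4478, 0.0304, 0.4043]
orientation: [-0.0, -0.002, 1.0, 0.0]
wrist_force: [0.6, 0.4, -0.7]
finger_gap: 0.0514
cur [0.4478 0.0304 0.4043] yaw -179.75 tilt 0.04 F [ 0.6  0.4 -0.7] gap 0.05135706746378268 t 2.1
[0.2, -0.2, 28.1, 0, 0, np.float64(-71.95)]
[0.3, 0.2, 28.1, 0, 0, np.float64(-71.95)]
[-0.1, 0.3, 28.1, 0, 0, np.float64(-71.95)]
[-0.3, 0.0, 28.1, 0, 0, np.float64(-71.95)]
[-0.1, -0.3, 28.1, 0, 0, np.float64(-71.95)]
```

View pics/s1.png

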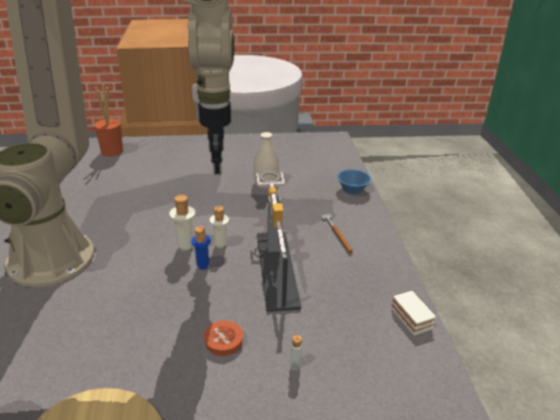

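```bash
python3 -m crank '[[1.3,-1,30,0,0,0,0.6],[0,0,35,0,0,0,0.6],[0,0,35,0,0,0,0.6],[0,0,25,0,0,0,0.6],[0,0,11,0,0,0,0.6],[0,0,4,0,0,0,0.6],[0,0,0,0,0,0,0.5],[0,0,0,0,0,0,0.45]]'; python3 -c "
from h import *
cv2.imwrite('pics/s2.png',cv2.resize(read_camera('side')[120:300,140:320],None,fx=3.2,fy=3.2,interpolation=cv2.INTER_CUBIC))
cv2.imwrite('pics/t2.png',cv2.resize(read_camera('top')[185:335,210:390],None,fx=4,fy=4,interpolation=cv2.INTER_CUBIC))"
```

```text
clock: 3.2
tcp_pos: [0.4468, 0.0274, 0.2656]
orientation: [0.001, 0.0, 1.0, -0.0]
wrist_force: [-0.6, 0.3, -0.3]
finger_gap: 0.0386
```

View pics/s2.png

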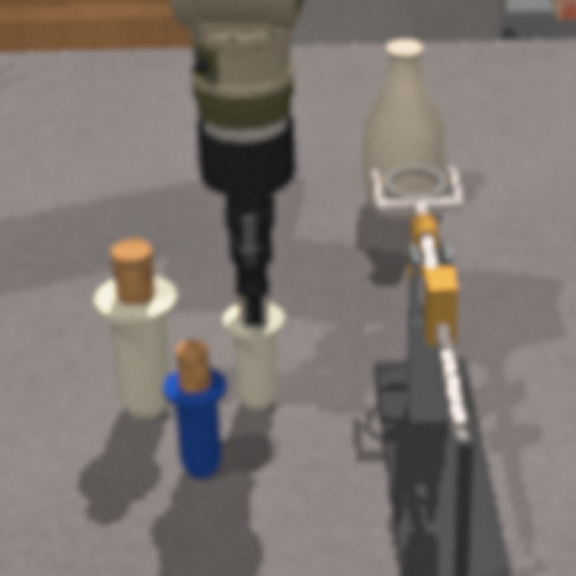

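View pics/t2.png

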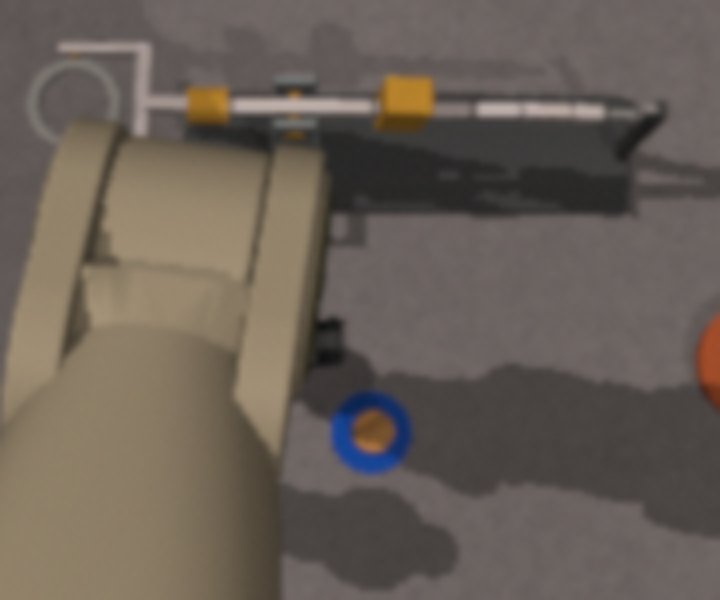

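```bash
python3 -m crank '[[0,0,0,0,0,0,0.38],[0,0,0,0,0,0,0.33],[0,0,0,0,0,0,0.28],[0,0,0,0,0,0,0.2],[0,0,0,0,0,0,0.1],[0,0,0,0,0,0,0.1],[0,0,-2,0,0,0,0.1],[0,0,-8,0,0,0,0.1]]' 30; python3 -c "
from h import *
for i in range(3): s=get_state();print(s['tcp_pos'].round(4),s['wrist_force'].round(2))"
```

```text
clock: 4.3
tcp_pos: [0.4457, 0.0275, 0.2742]
orientation: [-0.001, 0.0, 1.0, -0.0]
wrist_force: [0.4, 0.2, -3.0]
finger_gap: 0.0239
[0.4457 0.0275 0.2742] [ 0.45  0.15 -3.03]
[0.4457 0.0275 0.2742] [ 0.45  0.15 -3.03]
[0.4457 0.0275 0.2742] [ 0.45  0.15 -3.03]
```

```bash
python3 -m crank '[[0,0,-25,0,0,0,0.1],[0,0,-35,0,0,0,0.1],[0,0,-35,0,0,0,0.1],[0,0,-35,0,0,0,0.1],[0,0,-30,0,0,0,0.1],[-13,9,-15,0,0,0,0.1],[-19,13,0,0,0,0,0.1],[-12,8,0,0,0,0,0.1]]'; python3 -c "
from h import *
cv2.imwrite('pics/s3.png',cv2.resize(read_camera('side')[60:240,140:320],None,fx=3.2,fy=3.2,interpolation=cv2.INTER_CUBIC))
s=get_state();print(s['tcp_pos'].round(4),s['wrist_force'].round(2),s['finger_gap'])"
```

```text
clock: 5.3
tcp_pos: [0.4908, 0.0579, 0.4499]
orientation: [0.0, -0.0, 1.0, -0.0]
wrist_force: [0.4, -0.3, -2.0]
finger_gap: 0.0241
[0.4919 0.0584 0.4494] [ 2.67  0.62 -1.73] 0.024339650899098456
```

View pics/s3.png

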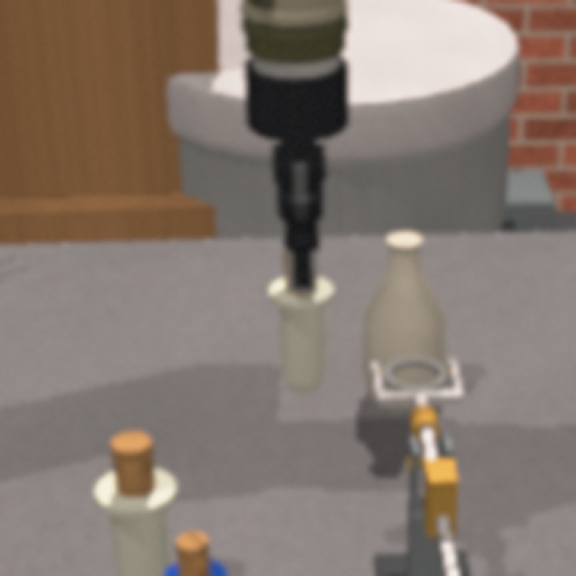

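```bash
python3 -m crank '[[-12,8,0,0,0,0,0.1],[-18,12,0,0,0,0,0.1],[-20,13,0,0,0,0,0.1],[-20,13,0,0,0,0,0.1],[-15,10,0,0,0,0,0.1],[-8,5,0,0,0,0,0.1],[-2,2,0,0,0,0,0.1],[0,0,0,0,0,0,0.1]]'; python3 -c "
from h import *
a=read_camera('side')[60:240,190:370];b=read_camera('top')[140:290,150:350]
cv2.imwrite('pics/s4.png',cv2.resize(a,None,fx=3.2,fy=3.2,interpolation=cv2.INTER_CUBIC))
cv2.imwrite('pics/t4.png',cv2.resize(b,None,fx=4,fy=4,interpolation=cv2.INTER_CUBIC))
s=get_state();print(s['tcp_pos'].round(4),s['wrist_force'].round(2),s['finger_gap'])"
```

```text
clock: 6.35
tcp_pos: [0.585, 0.1205, 0.4496]
orientation: [-0.0, -0.0, 1.0, -0.0]
wrist_force: [0.3, -1.1, -1.2]
finger_gap: 0.0238
[0.5849 0.1204 0.4499] [ 0.43 -0.05 -1.8 ] 0.024126183238830097
```

View pics/s4.png

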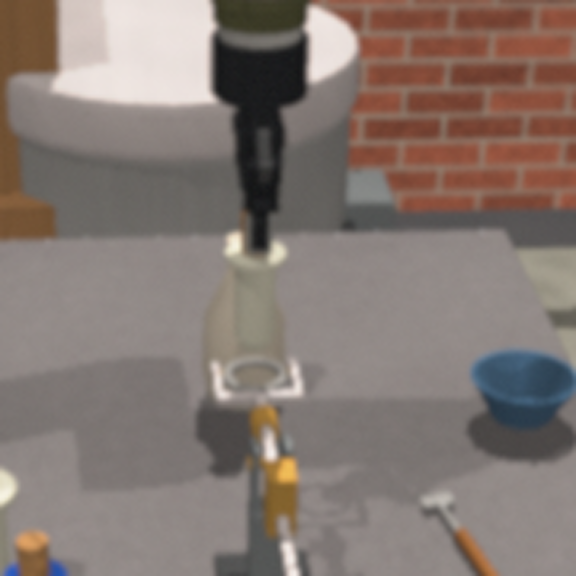

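View pics/t4.png

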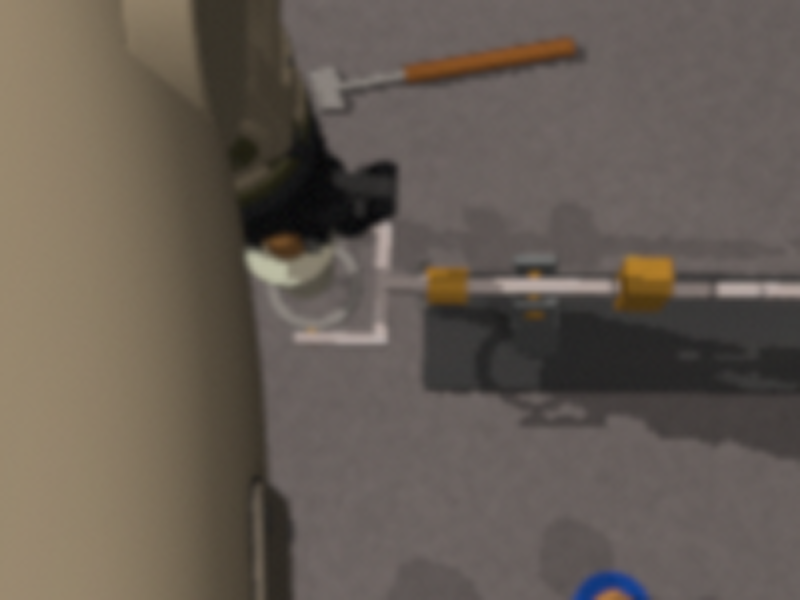

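```bash
python3 - <<'E'
from h import *
z4=lambda p:((p-[190,60]+.5)*3.2-.5).round(1)
z5=lambda p:((p-[150,140]+.5)*4-.5).round(1)
for nm,P in [("flange",[.5852,.1205,.272]),("bottom",[.5852,.1205,.186]),("ring",[.5854,.122,.158])]:
    print(nm,z4(proj("side",P)),z5(proj("top",P)))
E
python3 - <<'E'
import cv2
a=cv2.imread("pics/s4.png")[210:420,170:340];cv2.imwrite("pics/s4z.png",cv2.resize(a,None,fx=2.8,fy=2.8,interpolation=cv2.INTER_CUBIC))
E
```

```text
flange [257.2 248.1] [287.4 237.4]
bottom [256.  341.7] [308.7 273.4]
ring [255.7 370. ] [312.4 283.4]
```

View pics/s4z.png

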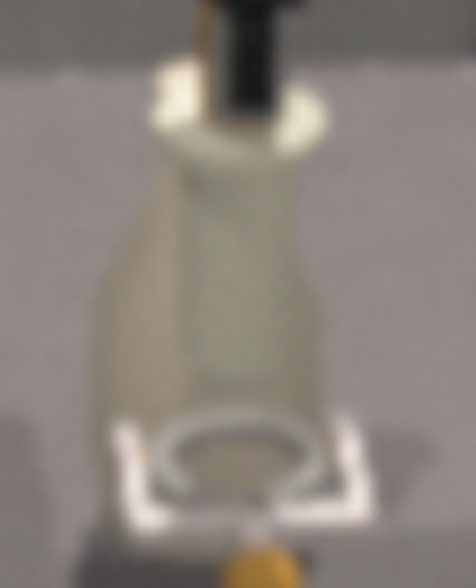

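```bash
python3 -m crank '[[-0.8,1,6,0,0,0,0.1],[0,0,10,0,0,0,0.1],[0,0,12,0,0,0,0.1],[0,0,12,0,0,0,0.1],[0,0,12,0,0,0,0.1],[0,0,12,0,0,0,0.1],[0,0,12,0,0,0,0.1],[0,0,6,0,0,0,0.1]]'; python3 -c "
from h import *
a=read_camera('side')[110:240,210:330]
cv2.imwrite('pics/s5.png',cv2.resize(a,None,fx=4.5,fy=4.5,interpolation=cv2.INTER_CUBIC))
s=get_state();print(s['tcp_pos'].round(4),s['wrist_force'].round(2),s['finger_gap'])"
```

```text
clock: 7.45
tcp_pos: [0.5859, 0.1216, 0.3666]
orientation: [-0.001, -0.0, 1.0, -0.0]
wrist_force: [-0.1, -0.0, -1.4]
finger_gap: 0.0241
[0.5858 0.1216 0.3661] [-0.13 -0.35 -2.36] 0.0236497535797037
```

View pics/s5.png

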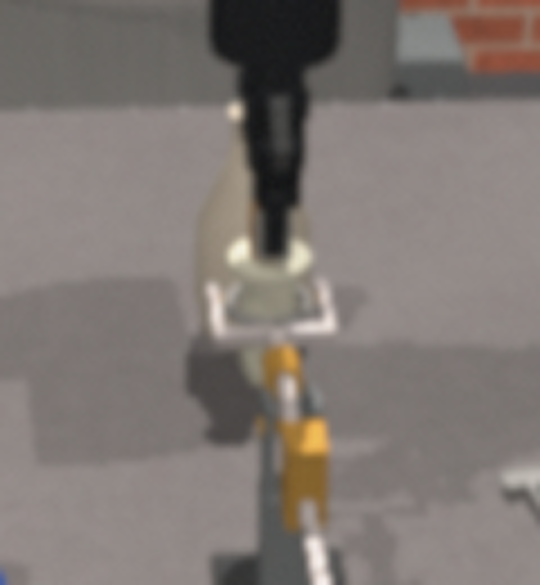

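```bash
python3 -m crank '[[0,0,6,0,0,0,0.1],[0,0,6,0,0,0,0.1],[0,0,6,0,0,0,0.1],[0,0,4,0,0,0,0.1],[0,0,4,0,0,0,0.1],[0,0,4,0,0,0,0.1],[0,0,3,0,0,0,0.1],[0,0,3,0,0,0,0.1]]'; python3 -c "
from h import *
a=read_camera('side')[110:240,210:330]
cv2.imwrite('pics/s6.png',cv2.resize(a,None,fx=4.5,fy=4.5,interpolation=cv2.INTER_CUBIC))
s=get_state();print(s['tcp_pos'].round(4),s['wrist_force'].round(2),s['finger_gap'])"
```

```text
clock: 8.5
tcp_pos: [0.5861, 0.1217, 0.3316]
orientation: [0.0, -0.0, 1.0, 0.0]
wrist_force: [-0.7, 0.0, -0.2]
finger_gap: 0.0243
[0.5861 0.1216 0.3312] [ 1.13  0.38 -1.38] 0.023692197076126333
```

View pics/s6.png

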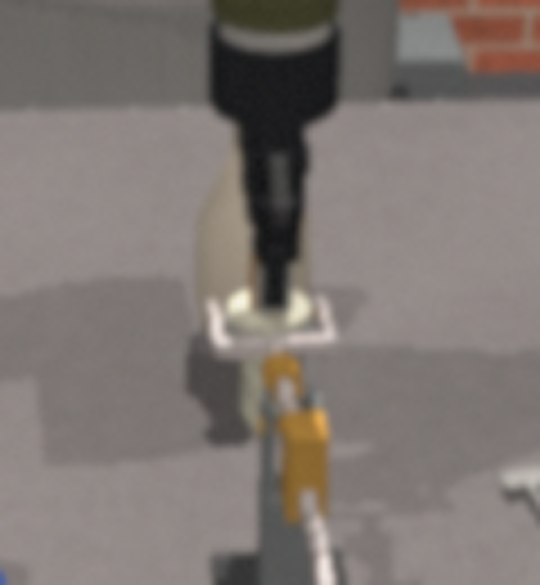

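```bash
python3 -m crank '[[0,0,1.5,0,0,0,0.1],[0,0,1.5,0,0,0,0.1],[0,0,1,0,0,0,0.1],[0,0,1,0,0,0,0.1],[0,0,0.5,0,0,0,0.1],[0,0,0.5,0,0,0,0.1],[0,0,0,0,0,0,0.1],[0,0,0,0,0,0,0.1]]'; python3 -c "
from h import *
a=read_camera('side')[110:240,210:330]
cv2.imwrite('pics/s7.png',cv2.resize(a,None,fx=4.5,fy=4.5,interpolation=cv2.INTER_CUBIC))
for i in range(4): s=get_state();print(s['tcp_pos'].round(4),s['wrist_force'].round(2),s['finger_gap']); read_camera('side')"
```

```text
clock: 9.55
tcp_pos: [0.5861, 0.1216, 0.3257]
orientation: [0.0, -0.0, 1.0, -0.0]
wrist_force: [-0.2, -0.7, -0.7]
finger_gap: 0.0239
[0.5861 0.1216 0.3258] [ 1.14 -1.4  -0.42] 0.023994319538065034
[0.5861 0.1216 0.3257] [-0.58 -0.37 -0.92] 0.024350356426741875
[0.5861 0.1216 0.3257] [-0.34 -0.72 -0.17] 0.02430941908534906
[0.5861 0.1216 0.3257] [-0.04 -0.56 -0.6 ] 0.02427471901116137
```

View pics/s7.png

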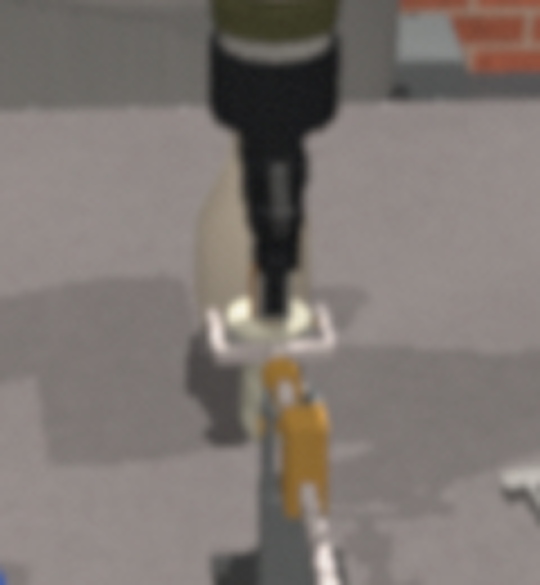

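```bash
python3 -m crank '[[0,0,0.5,0,0,0,0.1],[0,0,0.5,0,0,0,0.1],[0,0,0,0,0,0,0.1],[0,0,0,0,0,0,0.3],[0,0,0,0,0,0,0.4],[0,0,0,0,0,0,0.5],[0,0,0,0,0,0,0.5],[0,0,0,0,0,0,0.5]]'; python3 -c "
from h import *
a=read_camera('side')[110:240,210:330]
cv2.imwrite('pics/s8.png',cv2.resize(a,None,fx=4.5,fy=4.5,interpolation=cv2.INTER_CUBIC))
s=get_state();print(s['tcp_pos'].round(4),s['wrist_force'].round(2),s['finger_gap'])"
```

```text
clock: 10.8
tcp_pos: [0.5861, 0.1216, 0.3247]
orientation: [0.0, -0.0, 1.0, -0.0]
wrist_force: [1.3, -0.1, 0.8]
finger_gap: 0.043
[0.5861 0.1216 0.3247] [ 0.52 -0.38  0.86] 0.04271960277911468
```

View pics/s8.png

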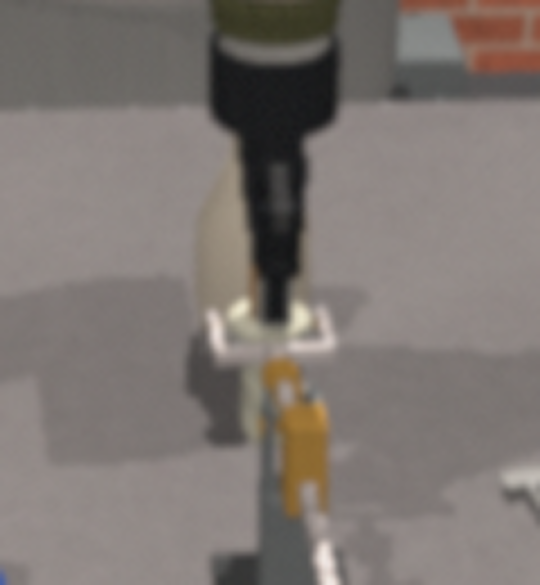

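```bash
python3 -m crank '[[0,0,-4,0,0,0,0.5],[0,0,-10,0,0,0,0.5],[0,0,-18,0,0,0,0.5],[0,0,-20,0,0,0,0.5],[0,0,-13,0,0,0,0.5],[0,-18,0,0,0,0,0.55],[0,-30,0,0,0,0,0.55],[0,-32,0,0,0,0,0.55]]'; python3 -c "
from h import *
a=read_camera('side')[110:320,150:360];b=read_camera('top')[160:310,200:400]
cv2.imwrite('pics/s9f.png',a)
cv2.imwrite('pics/s9.png',cv2.resize(a,None,fx=2.8,fy=2.8,interpolation=cv2.INTER_CUBIC))
cv2.imwrite('pics/t9.png',cv2.resize(b,None,fx=4,fy=4,interpolation=cv2.INTER_CUBIC))
s=get_state();print(s['tcp_pos'].round(4),s['wrist_force'].round(2),s['finger_gap'])"
```

```text
clock: 11.85
tcp_pos: [0.5857, 0.0401, 0.3888]
orientation: [-0.001, -0.0, 1.0, -0.0]
wrist_force: [0.1, 0.0, 1.0]
finger_gap: 0.0471
[0.5859 0.0382 0.3888] [-0.28  0.67 -0.71] 0.04702733974077503
```

View pics/s9.png

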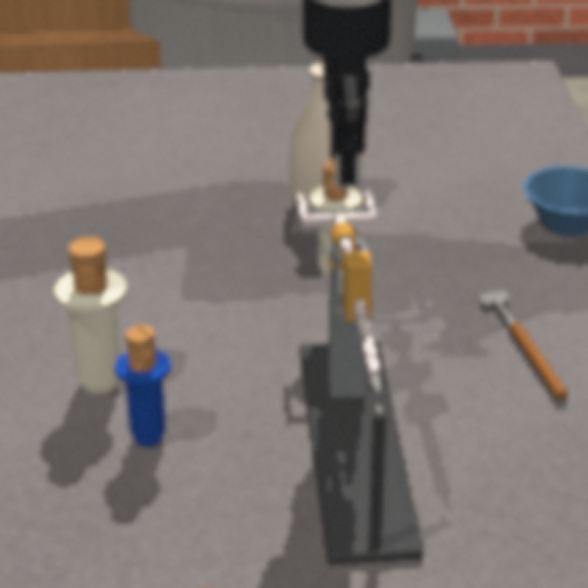

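View pics/t9.png

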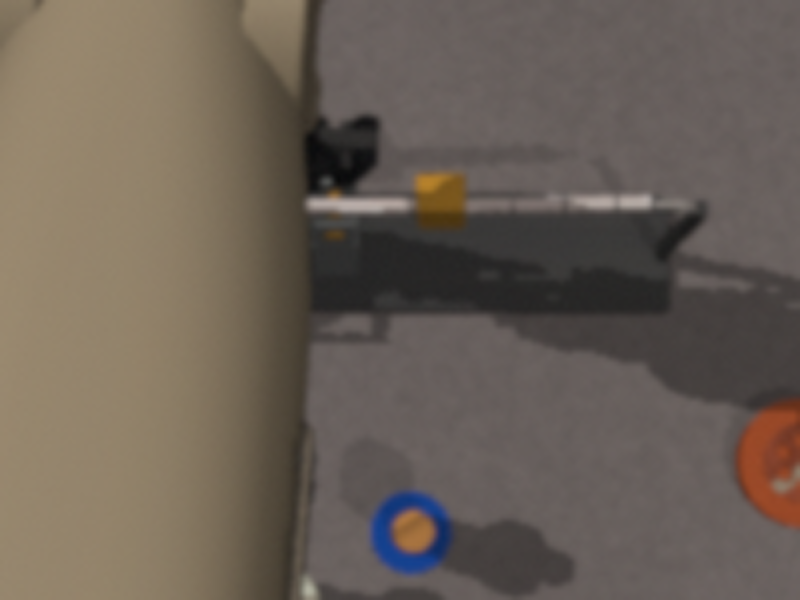

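Run:
```python
from h import *
print(atz("top",Z(440.5,186,4,200,160),.1945), tri([("top",Z(440.5,186,4,200,160)),("side",Z(357,258,2.8,150,110))]))
```

```text
[ 0.592  -0.0689] (array([ 0.59  , -0.069 ,  0.1934]), np.float64(0.98))
```

```bash
python3 -m crank '[[-1,-32,0,0,0,0,0.55],[-1,-32,0,0,0,0,0.55],[-1,-26,0,0,0,0,0.55],[0,-16,0,0,0,0,0.55],[0,-5.5,0,0,0,0,0.55],[0,0,8,0,0,0,0.55],[0,0,4,0,0,0,0.55],[0,0,0,0,0,0,0.55]]'; python3 -c "
from h import *
a=read_camera('side')[110:320,150:360];b=read_camera('top')[160:310,200:400]
cv2.imwrite('pics/s10.png',cv2.resize(a,None,fx=2.8,fy=2.8,interpolation=cv2.INTER_CUBIC))
cv2.imwrite('pics/t10.png',cv2.resize(b,None,fx=4,fy=4,interpolation=cv2.INTER_CUBIC))
s=get_state();print(s['tcp_pos'].round(4),s['wrist_force'].round(2),s['finger_gap'])"
```

```text
clock: 12.95
tcp_pos: [0.5889, -0.0691, 0.377]
orientation: [-0.001, -0.001, 1.0, 0.0]
wrist_force: [0.5, 0.7, -0.3]
finger_gap: 0.047
[ 0.5891 -0.0693  0.3776] [ 0.18  0.47 -0.33] 0.04713626128732805
```

View pics/s10.png

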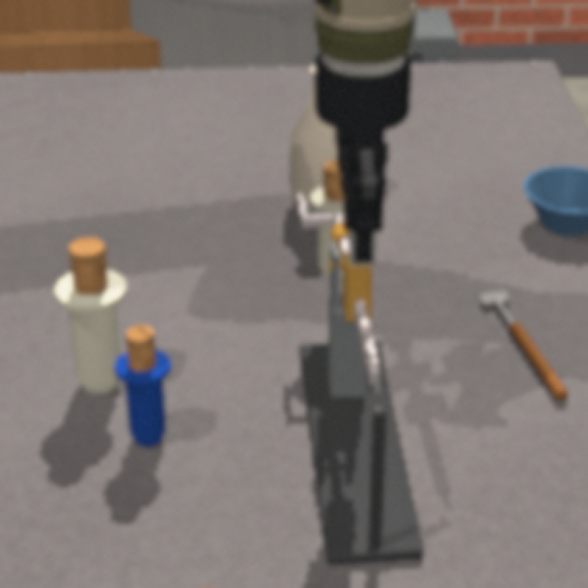

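View pics/t10.png

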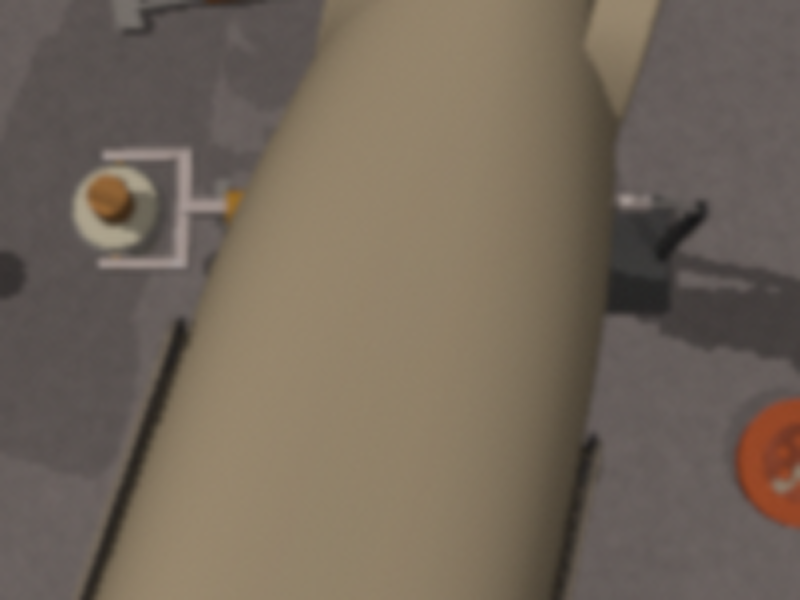

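```bash
python3 -m crank '[[1,0,6,0,0,0,0.55],[1,0,6,0,0,0,0.55],[0,0,6,0,0,0,0.55],[0,0,6,0,0,0,0.55],[0,0,6,0,0,0,0.55],[0,0,5,0,0,0,0.55],[0,-2,0,0,0,0,0.55],[0,-2,0,0,0,0,0.55]]'; python3 -c "
from h import *
a=read_camera('side')[150:320,180:350]
cv2.imwrite('pics/s11.png',cv2.resize(a,None,fx=3.5,fy=3.5,interpolation=cv2.INTER_CUBIC))
s=get_state();print(s['tcp_pos'].round(4),s['wrist_force'].round(2),s['finger_gap'])"
```

```text
clock: 14.05
tcp_pos: [0.5872, -0.074, 0.3428]
orientation: [0.0, -0.0, 1.0, -0.0]
wrist_force: [0.1, 0.1, 0.3]
finger_gap: 0.0471
[ 0.5873 -0.0743  0.343 ] [0.53 0.19 0.38] 0.04751214354906829
```

View pics/s11.png

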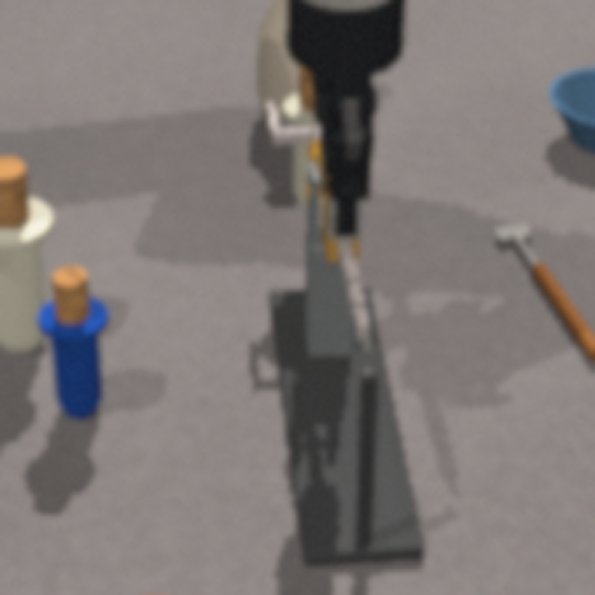

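```bash
python3 -m crank '[[0,-1,0,0,0,0,0.55],[0,-1,0,0,0,0,0.55],[0,-1,0,0,0,0,0.55],[0,-1,0,0,0,0,0.55],[0,-1,0,0,0,0,0.55],[0,-1,0,0,0,0,0.55],[0,-1,0,0,0,0,0.55],[0,-1,0,0,0,0,0.55]]'; python3 -m crank '[[0,-1,0,0,0,0,0.55],[0,-1,0,0,0,0,0.55],[0,-1,0,0,0,0,0.55],[0,-1,0,0,0,0,0.55],[0,-1,0,0,0,0,0.55],[0,-1,0,0,0,0,0.55],[0,-1,0,0,0,0,0.55],[0,-1,0,0,0,0,0.55]]'
```

```text
clock: 15.1
tcp_pos: [0.5871, -0.0817, 0.3425]
orientation: [-0.0, -0.0, 1.0, 0.0]
wrist_force: [1.6, 3.3, -1.7]
finger_gap: 0.0473
clock: 16.1
tcp_pos: [0.5872, -0.09, 0.3427]
orientation: [0.0, -0.0, 1.0, -0.0]
wrist_force: [2.0, 3.3, -1.7]
finger_gap: 0.0469
```

```bash
python3 -m crank '[[0,-1,0,0,0,0,0.55],[0,-1,0,0,0,0,0.55],[0,-1,0,0,0,0,0.55],[0,-1,0,0,0,0,0.55],[0,-1,0,0,0,0,0.55],[0,-1,0,0,0,0,0.55],[0,-1,0,0,0,0,0.55],[0,-1,0,0,0,0,0.55]]'; python3 -m crank '[[0,-1.2,0,0,0,0,0.55],[0,-1.2,0,0,0,0,0.55],[0,-1.2,0,0,0,0,0.55],[0,-1.2,0,0,0,0,0.55],[0,-1.2,0,0,0,0,0.55],[0,-1.2,0,0,0,0,0.55],[0,-1.2,0,0,0,0,0.55],[0,-1.2,0,0,0,0,0.55]]'
python3 -m crank '[[0,-1,0,0,0,0,0.55],[0,-1,0,0,0,0,0.55],[0,1.5,0,0,0,0,0.55],[0,3,0,0,0,0,0.55],[0,3,0,0,0,0,0.55],[0,0,0,0,0,0,0.55],[0,0,0,0,0,0,0.55],[0,0,0,0,0,0,0.55]]'; python3 -c "
from h import *
a=read_camera('side')[150:320,180:350];b=read_camera('top')[160:310,200:400]
cv2.imwrite('pics/s12.png',cv2.resize(a,None,fx=3.5,fy=3.5,interpolation=cv2.INTER_CUBIC))
cv2.imwrite('pics/t12.png',cv2.resize(b,None,fx=4,fy=4,interpolation=cv2.INTER_CUBIC))
s=get_state();print(s['tcp_pos'].round(4),s['wrist_force'].round(2),s['finger_gap'])"
```

```text
clock: 17.1
tcp_pos: [0.5871, -0.0979, 0.3427]
orientation: [0.0, -0.0, 1.0, -0.0]
wrist_force: [1.5, 3.1, -1.0]
finger_gap: 0.0471
clock: 18.1
tcp_pos: [0.5871, -0.1075, 0.3427]
orientation: [-0.0, -0.0, 1.0, 0.0]
wrist_force: [1.2, 2.6, -2.0]
finger_gap: 0.0472
clock: 19.1
tcp_pos: [0.5871, -0.102, 0.3427]
orientation: [0.0, -0.0, 1.0, -0.0]
wrist_force: [-0.2, 0.6, -0.2]
finger_gap: 0.0469
[ 0.5871 -0.102   0.3427] [-0.49 -0.79  0.29] 0.046909395979000554
```

View pics/s12.png

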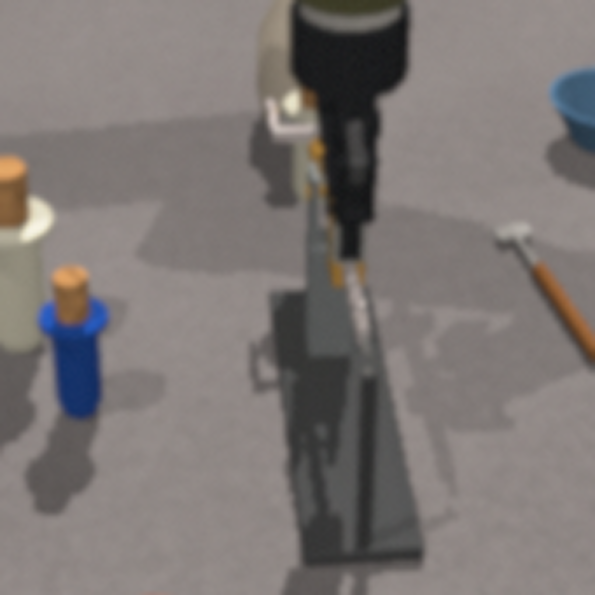

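View pics/t12.png

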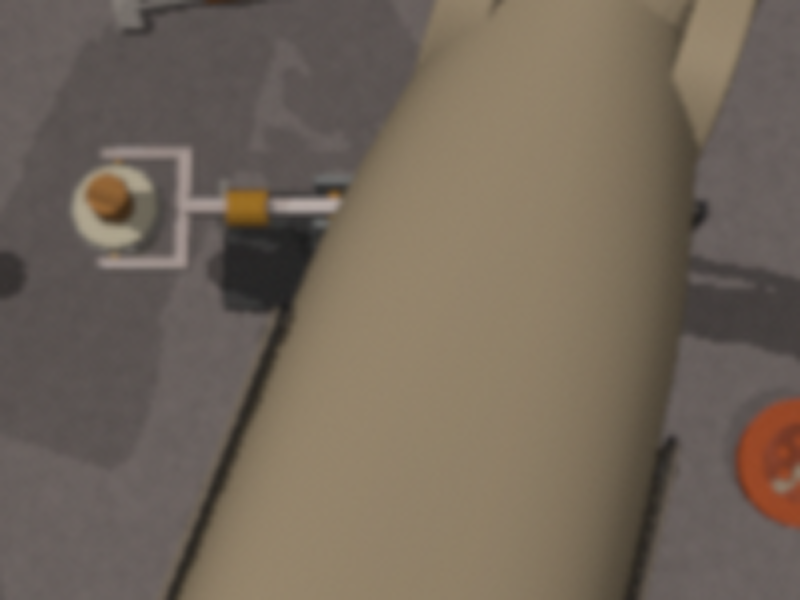

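```bash
python3 -m crank '[[0,-3,0,0,0,0,0.55],[0,-2,0,0,0,0,0.55],[0,-1.2,0,0,0,0,0.55],[0,-1.2,0,0,0,0,0.55],[0,-1.2,0,0,0,0,0.55],[0,-1.2,0,0,0,0,0.55],[0,-1.2,0,0,0,0,0.55],[0,-1.2,0,0,0,0,0.55]]'; python3 -m crank '[[0,-1.2,0,0,0,0,0.55],[0,-1.2,0,0,0,0,0.55],[0,-1.2,0,0,0,0,0.55],[0,-1.2,0,0,0,0,0.55],[0,-1.2,0,0,0,0,0.55],[0,-1.2,0,0,0,0,0.55],[0,-1.2,0,0,0,0,0.55],[0,-1.2,0,0,0,0,0.55]]'
python3 -m crank '[[0,1.5,0,0,0,0,0.55],[0,3,0,0,0,0,0.55],[0,3,0,0,0,0,0.55],[0,0,0,0,0,0,0.55],[0,0,0,0,0,0,0.55],[0,0,0,0,0,0,0.55],[0,0,0,0,0,0,0.55],[0,0,0,0,0,0,0.55]]'; python3 -c "
from h import *
a=read_camera('side')[150:320,180:350];b=read_camera('top')[160:310,200:400]
cv2.imwrite('pics/s13.png',cv2.resize(a,None,fx=3.5,fy=3.5,interpolation=cv2.INTER_CUBIC))
cv2.imwrite('pics/t13.png',cv2.resize(b,None,fx=4,fy=4,interpolation=cv2.INTER_CUBIC))
s=get_state();print(s['tcp_pos'].round(4),s['wrist_force'].round(2),s['finger_gap'])"
```

```text
clock: 20.2
tcp_pos: [0.5872, -0.1141, 0.3426]
orientation: [0.0, -0.0, 1.0, 0.0]
wrist_force: [1.1, 3.3, -1.1]
finger_gap: 0.0471
clock: 21.2
tcp_pos: [0.5872, -0.1239, 0.3427]
orientation: [0.0, -0.0, 1.0, -0.0]
wrist_force: [1.6, 3.5, -2.7]
finger_gap: 0.0469
clock: 22.2
tcp_pos: [0.5871, -0.1163, 0.3427]
orientation: [0.0, -0.0, 1.0, -0.0]
wrist_force: [-0.0, -0.1, -0.3]
finger_gap: 0.0468
[ 0.5871 -0.1163  0.3427] [-0.52 -0.34  0.56] 0.046648891024010444
```

View pics/s13.png

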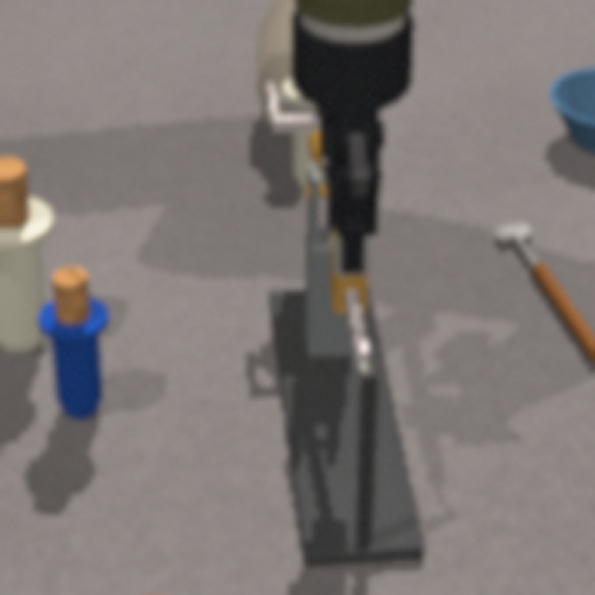

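View pics/t13.png

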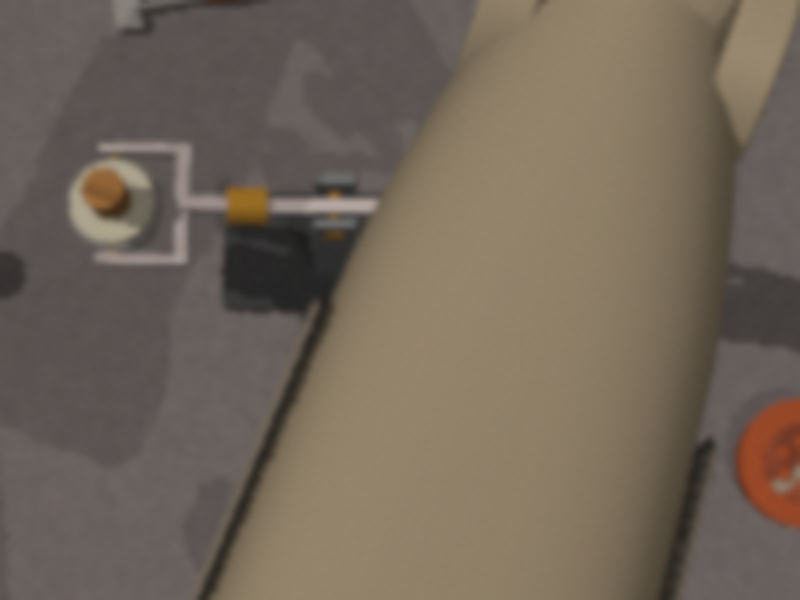

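Run:
```python
from h import *
a=read_camera('side');cv2.imwrite('pics/raw14s.png',a)
s=get_state();print(s['clock'],s['tcp_pos'].round(4),s['wrist_force'].round(2))
z=lambda im:cv2.resize(im[150:320,180:350],None,fx=3.5,fy=3.5,interpolation=cv2.INTER_CUBIC)
ims={'up':z(cv2.imread('pics/side0.png')),'low12':cv2.imread('pics/s12.png'),'13':cv2.imread('pics/s13.png'),'14':z(a)}
cv2.imwrite('pics/cmp.png',np.hstack([cv2.resize(i[60:220,240:340],None,fx=2,fy=3.4) for i in ims.values()]))
for k,im in ims.items():
    g=im.astype(float).min(2)
    r=[]
    for c in range(277,296,3):
        col=g[85:140,c]; w=np.clip(col-165,0,None); r.append(((w*np.arange(85,140)).sum()/w.sum()).round(2) if w.sum() else None)
    print(k,r)
```

```text
22.35 [ 0.5872 -0.1163  0.3427] [ 0.04  0.42 -0.47]
up [np.float64(110.81), np.float64(116.14), np.float64(116.7), np.float64(116.67), np.float64(116.49), np.float64(116.36), np.float64(116.01)]
low12 [np.float64(127.49), np.float64(128.96), np.float64(129.37), np.float64(106.28), np.float64(103.75), np.float64(103.2), np.float64(102.4)]
13 [np.float64(115.43), np.float64(117.66), np.float64(118.15), np.float64(98.7), np.float64(98.88), np.float64(107.65), np.float64(117.95)]
14 [np.float64(115.76), np.float64(117.61), np.float64(118.18), np.float64(97.66), np.float64(97.17), np.float64(106.81), np.float64(118.02)]
```

View pics/cmp.png

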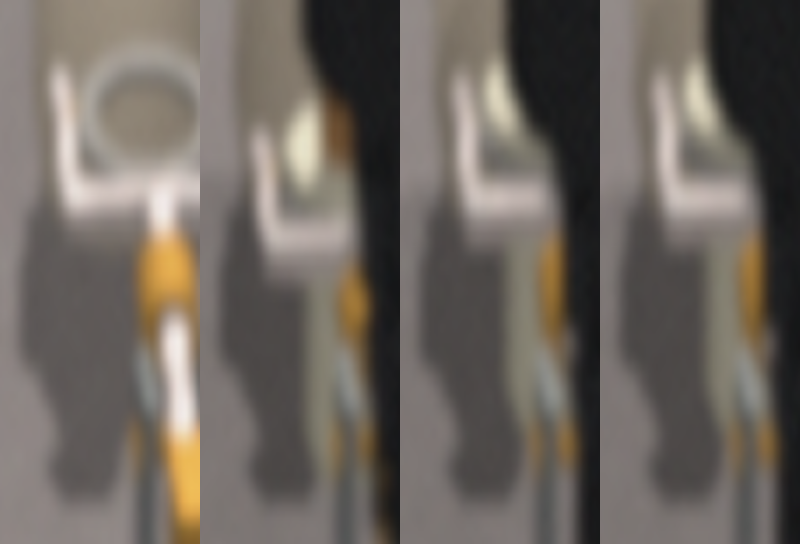

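```bash
python3 -m crank '[[0,3,-1,0,0,0,0.55],[0,3,-1,0,0,0,0.55],[0,2,0,0,0,0,0.55],[0,1,0,0,0,0,0.55],[0,1,0,0,0,0,0.55],[0,1,0,0,0,0,0.55],[0,1,0,0,0,0,0.55],[0,1,0,0,0,0,0.55]]'; python3 -m crank '[[0,1,0,0,0,0,0.55],[0,1,0,0,0,0,0.55],[0,1,0,0,0,0,0.55],[0,1,0,0,0,0,0.55],[0,0.8,0,0,0,0,0.55],[0,-1.5,0,0,0,0,0.55],[0,-3,0,0,0,0,0.55],[0,-3,0,0,0,0,0.55]]'
python3 -m crank '[[0,0,0,0,0,0,0.55],[0,0,0,0,0,0,0.55],[0,0,0,0,0,0,0.55],[0,0,0,0,0,0,0.55],[0,0,0,0,0,0,0.55],[0,0,0,0,0,0,0.55],[0,0,0,0,0,0,0.55],[0,0,0,0,0,0,0.55]]'
cat > m.py <<'E'
from h import *
import sys
n=sys.argv[1]
a=read_camera('side');b=read_camera('top');cv2.imwrite(f'pics/raw{n}s.png',a);cv2.imwrite(f'pics/raw{n}t.png',b)
im=cv2.resize(a[150:320,180:350],None,fx=3.5,fy=3.5,interpolation=cv2.INTER_CUBIC)
cv2.imwrite(f'pics/s{n}.png',im)
cv2.imwrite(f'pics/t{n}.png',cv2.resize(b[160:310,200:400],None,fx=4,fy=4,interpolation=cv2.INTER_CUBIC))
g=im.astype(float).min(2);r=[]
for c in range(280,290,3):
    col=g[85:140,c]; w=np.clip(col-165,0,None); r.append(((w*np.arange(85,140)).sum()/w.sum()).round(2) if w.sum() else None)
s=get_state();print(s['clock'],s['tcp_pos'].round(4),s['wrist_force'].round(2),s['finger_gap'],r)
E
python3 m.py 15
```

```text
clock: 23.35
tcp_pos: [0.5871, -0.1033, 0.3447]
orientation: [0.0, -0.0, 1.0, -0.0]
wrist_force: [0.1, -3.4, 1.0]
finger_gap: 0.0472
clock: 24.35
tcp_pos: [0.5871, -0.1059, 0.3445]
orientation: [-0.0, -0.0, 1.0, 0.0]
wrist_force: [0.9, 0.5, 0.3]
finger_gap: 0.047
clock: 25.35
tcp_pos: [0.5871, -0.106, 0.3447]
orientation: [0.0, -0.0, 1.0, -0.0]
wrist_force: [0.9, 0.4, -0.1]
finger_gap: 0.0472
25.45 [ 0.5871 -0.106   0.3447] [ 0.05  0.31 -0.87] 0.046971850793258954 [np.float64(125.5), np.float64(126.0), np.float64(99.85), np.float64(99.87)]
```

View pics/s15.png

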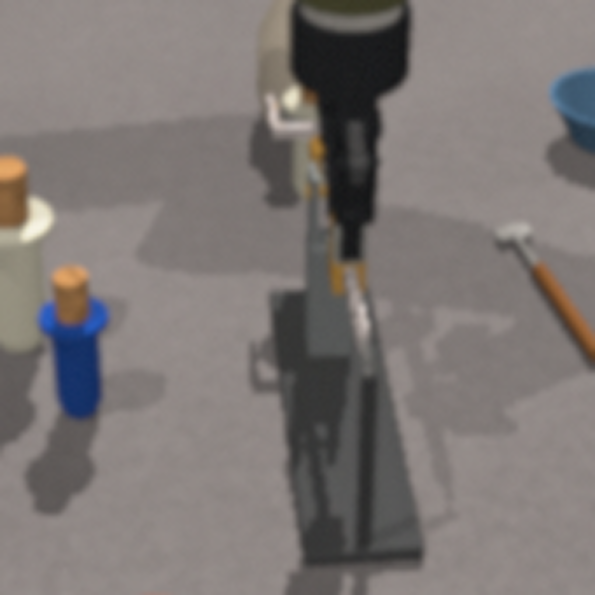

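```bash
python3 - <<'E'
from h import *
full=np.zeros((420,560,3),np.uint8);full[110:320,150:360]=cv2.imread('pics/s9f.png')
s7=cv2.imread('pics/s11.png')
L={'s9':full,'up':cv2.imread('pics/side0.png'),'14':cv2.imread('pics/raw14s.png'),'15':cv2.imread('pics/raw15s.png')}
L={k:cv2.resize(v[150:320,180:350],None,fx=3.5,fy=3.5,interpolation=cv2.INTER_CUBIC) for k,v in L.items()}
L['s11']=s7;L['s12']=cv2.imread('pics/s12.png')
for k,im in L.items():
    g=im.astype(float).min(2)
    out=[]
    for c in range(278,288,2):
        col=g[108:142,c];w=np.clip(col-160,0,None);out.append(float(((w*np.arange(108,142)).sum()/w.sum()).round(2)))
    print(k,out)
# predicted rows of fork crossbar (35mm short of ring) & tip vs tilt
piv=np.array([.587,-.008,.150])
for th in(-.07,-.0525,-.02,0,.055,.07):
    c,s_=np.cos(th),np.sin(th)
    P=lambda x,l,h: piv+np.array([x-.0145*l, l*c-h*s_, l*s_+h*c])
    f=lambda p:((proj('side',p)-[180,150]+.5)*3.5-.5).round(1)
    print(th,f(P(-.03,.098,0)),f(P(0,-.205,0)))
E
python3 - <<'E'
import cv2
import numpy as np
o=[]
for n in('pics/side0.png','pics/raw14s.png','pics/raw15s.png'):
    o.append(cv2.resize(cv2.imread(''+n)[235:275,265:300],None,fx=7,fy=14,interpolation=cv2.INTER_CUBIC))
cv2.imwrite('pics/tipc.png',np.hstack(o))
E
```

```text
s9 [126.69, 130.24, 130.89, 122.81, 117.41]
up [115.18, 116.11, 116.61, 116.71, 116.73]
14 [116.89, 117.61, 118.02, 118.13, 118.14]
15 [124.47, 125.5, 125.95, 125.93, 126.09]
s11 [129.08, nan, nan, 108.0, 109.37]
s12 [128.13, 128.9, 129.29, 129.26, 127.02]
-0.07 [279.  128.5] [365.7 345.4]
-0.0525 [279.  126.5] [365.6 350.2]
-0.02 [279.  122.8] [365.3 359. ]
0 [279.  120.6] [365.2 364.2]
0.055 [279.  114.5] [364.6 378.1]
0.07 [279.  112.9] [364.4 381.8]<stdin>:11: RuntimeWarning: invalid value encountered in scalar divide
```

View pics/tipc.png

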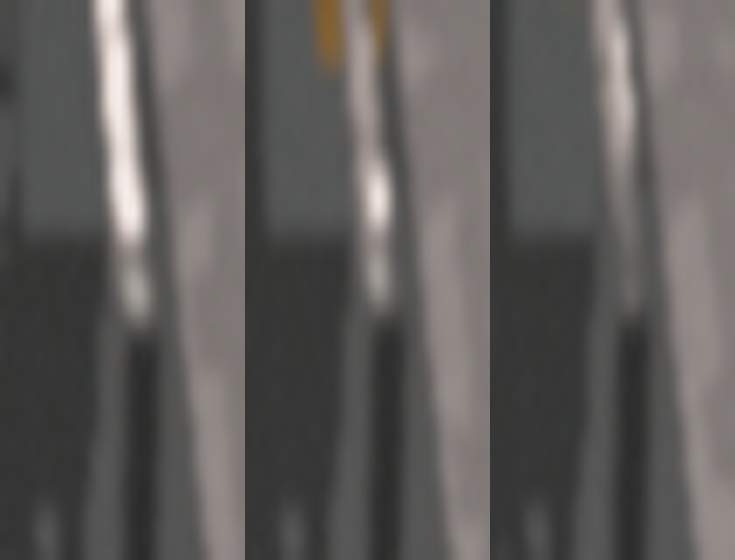

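```bash
python3 -m crank '[[0,-3,0,0,0,0,0.55],[0,-2,0,0,0,0,0.55],[0,-1.5,0,0,0,0,0.55],[0,-0.8,0,0,0,0,0.55],[0,-0.8,0,0,0,0,0.55],[0,-0.8,0,0,0,0,0.55],[0,-0.8,0,0,0,0,0.55],[0,-0.8,0,0,0,0,0.55]]'; python3 -m crank '[[0,0,0,0,0,0,0.55],[0,1.5,0,0,0,0,0.55],[0,3,0,0,0,0,0.55],[0,3,0,0,0,0,0.55],[0,0,0,0,0,0,0.55],[0,0,0,0,0,0,0.55],[0,0,0,0,0,0,0.55],[0,0,0,0,0,0,0.55]]'
python3 -m crank '[[0,0,0,0,0,0,0.55],[0,0,0,0,0,0,0.55],[0,0,0,0,0,0,0.55],[0,0,0,0,0,0,0.55],[0,0,0,0,0,0,0.55],[0,0,0,0,0,0,0.55],[0,0,0,0,0,0,0.55],[0,0,0,0,0,0,0.55]]';python3 m.py 16
```

```text
clock: 26.45
tcp_pos: [0.5871, -0.1162, 0.3445]
orientation: [-0.0, -0.0, 1.0, 0.0]
wrist_force: [0.8, 2.7, -1.7]
finger_gap: 0.0469
clock: 27.45
tcp_pos: [0.5871, -0.109, 0.3447]
orientation: [0.0, -0.0, 1.0, -0.0]
wrist_force: [-0.2, 0.2, -0.1]
finger_gap: 0.0469
clock: 28.45
tcp_pos: [0.5871, -0.109, 0.3447]
orientation: [0.0, -0.0, 1.0, -0.0]
wrist_force: [0.2, -0.2, -0.1]
finger_gap: 0.0469
28.55 [ 0.5871 -0.109   0.3447] [0.11 0.12 0.72] 0.04699915786129529 [np.float64(124.06), np.float64(124.64), np.float64(97.34), np.float64(95.75)]
```

```bash
python3 -m crank '[[0,0,-6,0,0,0,0.55],[0,0,-14,0,0,0,0.55],[0,0,-22,0,0,0,0.55],[0,0,-24,0,0,0,0.55],[0,0,-24,0,0,0,0.55],[0,0,-20,0,0,0,0.55],[0,0,-10,0,0,0,0.55],[0,0,-4,0,0,0,0.55]]';python3 m.py 17
python3 - <<'E'
import cv2
import numpy as np
o=[]
for n in('pics/side0.png','pics/raw14s.png','pics/raw15s.png','pics/raw17s.png'):
    o.append(cv2.resize(cv2.imread(''+n)[240:270,268:296],None,fx=7,fy=18,interpolation=cv2.INTER_CUBIC))
cv2.imwrite('pics/tipd.png',np.hstack(o))
E
```

```text
clock: 29.55
tcp_pos: [0.5872, -0.109, 0.4696]
orientation: [0.001, -0.0, 1.0, -0.0]
wrist_force: [-0.8, 0.4, 0.2]
finger_gap: 0.0469
29.65 [ 0.5871 -0.109   0.4688] [ 0.31  0.52 -0.92] 0.04704595583801763 [np.float64(124.08), np.float64(124.71), np.float64(96.93), np.float64(95.89)]
```

View pics/tipd.png

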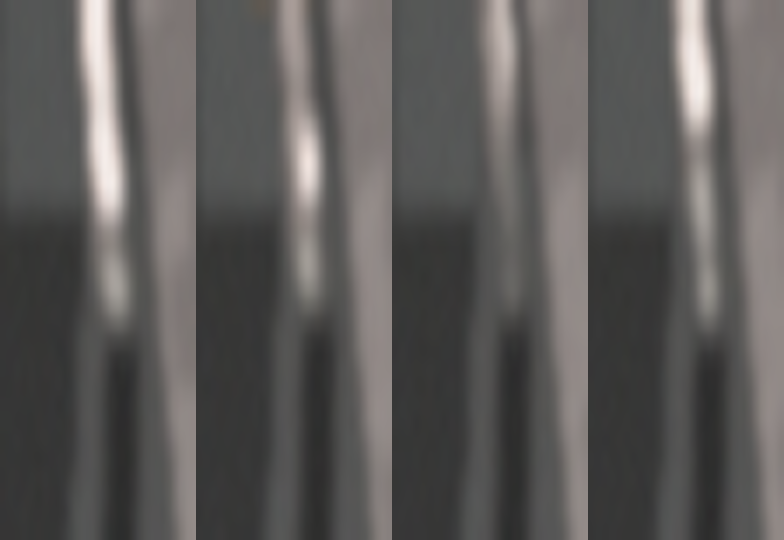

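View pics/s17.png

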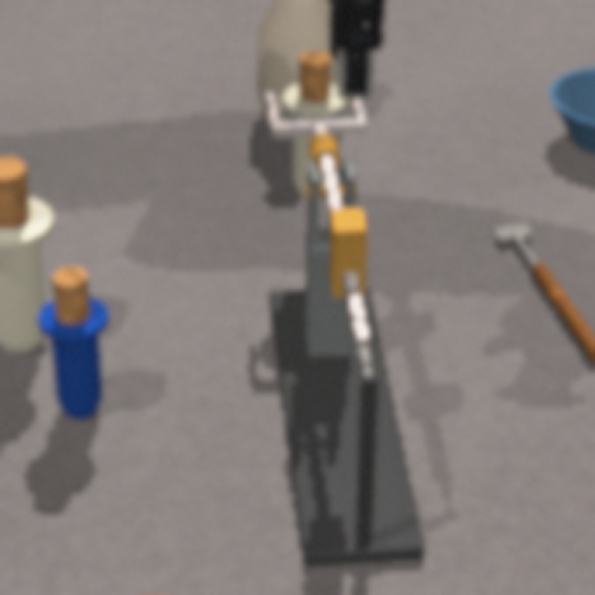

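View pics/t17.png

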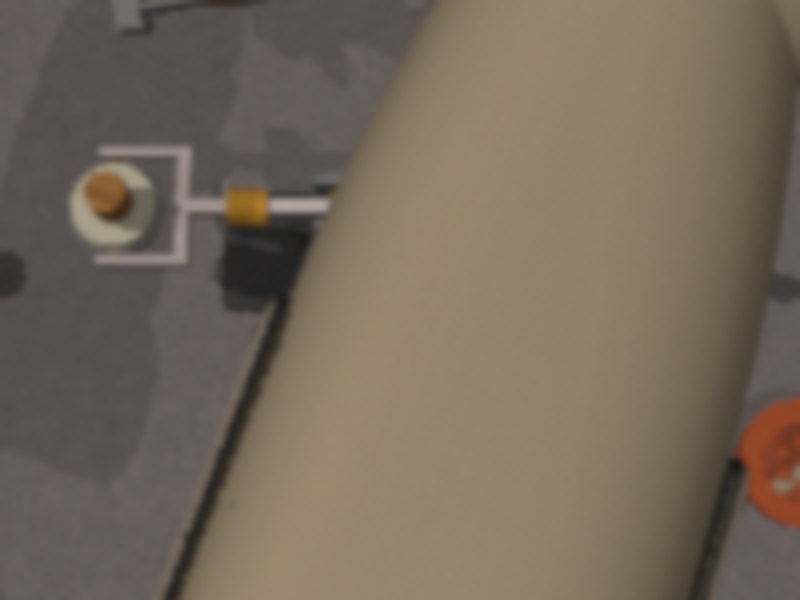

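```bash
python3 -m crank '[[0,0,10,0,0,0,0.55],[0,0,22,0,0,0,0.55],[0,0,24,0,0,0,0.55],[0,0,24,0,0,0,0.55],[0,0,20,0,0,0,0.55],[0,0,14,0,0,0,0.55],[0,0,7,0,0,0,0.55],[0,0,3,0,0,0,0.55]]'; python3 -m crank '[[0,-2.5,0,0,0,0,0.55],[0,-2,0,0,0,0,0.55],[0,-1.5,0,0,0,0,0.55],[0,-0.7,0,0,0,0,0.55],[0,-0.5,0,0,0,0,0.55],[0,-0.5,0,0,0,0,0.55],[0,-0.5,0,0,0,0,0.55],[0,-0.5,0,0,0,0,0.55]]'; python3 -m crank '[[0,0,0,0,0,0,0.55],[0,1.5,0,0,0,0,0.55],[0,3,0,0,0,0,0.55],[0,3,0,0,0,0,0.55],[0,0,-6,0,0,0,0.55],[0,0,-14,0,0,0,0.55],[0,0,-24,0,0,0,0.55],[0,0,-24,0,0,0,0.55]]'
python3 -m crank '[[0,0,-24,0,0,0,0.55],[0,0,-20,0,0,0,0.55],[0,0,-8,0,0,0,0.55],[0,0,-4,0,0,0,0.55],[0,0,0,0,0,0,0.55],[0,0,0,0,0,0,0.55],[0,0,0,0,0,0,0.55],[0,0,0,0,0,0,0.55]]';python3 m.py 18
python3 - <<'E'
from h import *
for n in('side0','raw17s','raw18s'):
    im=cv2.resize(cv2.imread(f'pics/{n}.png')[150:320,180:350],None,fx=3.5,fy=3.5,interpolation=cv2.INTER_CUBIC).astype(float).min(2)
    o=[]
    for c in [280,282,284,286,342,345,348,351,354]:
        w=np.clip(im[108:142,c]-160,0,None);o.append(float(((w*np.arange(108,142)).sum()/w.sum()).round(2)))
    print(n,o)
E
```

```text
clock: 30.65
tcp_pos: [0.5871, -0.109, 0.3444]
orientation: [-0.0, -0.0, 1.0, -0.0]
wrist_force: [-0.9, -0.1, -0.0]
finger_gap: 0.0467
clock: 31.65
tcp_pos: [0.5871, -0.1173, 0.3445]
orientation: [-0.0, -0.0, 1.0, 0.001]
wrist_force: [0.3, 3.2, -0.9]
finger_gap: 0.0472
clock: 32.65
tcp_pos: [0.5871, -0.1103, 0.4145]
orientation: [0.0, -0.0, 1.0, -0.0]
wrist_force: [0.1, -0.6, 1.1]
finger_gap: 0.0472
clock: 33.65
tcp_pos: [0.5871, -0.1102, 0.4684]
orientation: [-0.0, -0.0, 1.0, 0.0]
wrist_force: [0.1, -0.6, 0.1]
finger_gap: 0.0469
33.75 [ 0.5871 -0.1102  0.4685] [-0.29 -0.07 -1.37] 0.04691781116637897 [np.float64(124.0), np.float64(124.71), np.float64(96.23), np.float64(95.77)]
side0 [116.11, 116.61, 116.71, 116.73, 114.64, 114.45, 114.25, 114.25, 113.77]
raw17s [124.04, 124.54, 124.86, 124.75, 122.12, 122.0, 121.88, 121.59, 121.13]
raw18s [123.95, 124.47, 124.57, 124.5, 122.08, 121.84, 121.7, 121.63, 121.29]
```

View pics/s18.png

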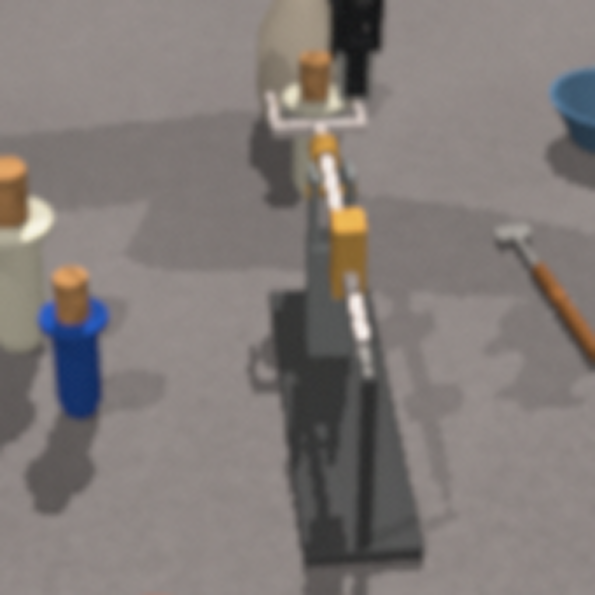

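Run:
```python
from h import *
def load(n): return cv2.imread(f'pics/{n}.png')
def ecc(A,B,box):
    x0,y0,x1,y1=box;p=6
    T=cv2.cvtColor(A,cv2.COLOR_BGR2GRAY).astype(np.float32)[y0:y1,x0:x1];I=cv2.cvtColor(B,cv2.COLOR_BGR2GRAY).astype(np.float32)
    W=np.float32([[1,0,x0],[0,1,y0]])
    try: c,W=cv2.findTransformECC(T,I,W,cv2.MOTION_TRANSLATION,(3,200,1e-6),None,3)
    except cv2.error as e: return None
    return (W[0,2]-x0).round(3),(W[1,2]-y0).round(3),round(c,3)
side={'fork':(254,174,288,188),'corkflange':(260,164,282,182),'poise':(272,207,288,236),'tip':(278,235,290,262),'static':(300,200,350,260)}
top={'fork':(222,194,250,230),'jar':(214,196,242,226),'static':(222,215,280,240)}
A=load('raw17s');At=load('raw17t')
for n in('16','18','15'):
    B=load(f'raw{n}s');print('side',n,{k:ecc(A,B,b) for k,b in side.items()})
    B=load(f'raw{n}t');print('top',n,{k:ecc(At,B,b) for k,b in top.items()})
B=load('side0');print('side0',{k:ecc(A,B,b) for k,b in side.items()})
```

```text
side 16 {'fork': None, 'corkflange': (np.float32(0.122), np.float32(-0.557), 0.489), 'poise': None, 'tip': (np.float32(0.222), np.float32(-0.138), 0.938), 'static': (np.float32(0.161), np.float32(0.255), 0.83)}
top 16 {'fork': (np.float32(-0.011), np.float32(-0.029), 0.996), 'jar': (np.float32(0.011), np.float32(0.012), 0.996), 'static': (np.float32(1.165), np.float32(0.248), 0.889)}
side 18 {'fork': (np.float32(-0.092), np.float32(0.185), 0.982), 'corkflange': (np.float32(-0.131), np.float32(0.241), 0.99), 'poise': (np.float32(-0.022), np.float32(0.098), 0.998), 'tip': (np.float32(-0.026), np.float32(0.078), 0.998), 'static': (np.float32(0.031), np.float32(0.071), 0.998)}
top 18 {'fork': (np.float32(0.037), np.float32(-0.059), 0.998), 'jar': (np.float32(-0.004), np.float32(-0.057), 0.994), 'static': (np.float32(0.354), np.float32(0.084), 0.995)}
side 15 {'fork': None, 'corkflange': (np.float32(0.415), np.float32(0.105), 0.478), 'poise': None, 'tip': (np.float32(0.124), np.float32(-1.207), 0.931), 'static': (np.float32(0.124), np.float32(0.203), 0.835)}
top 15 {'fork': (np.float32(0.137), np.float32(0.172), 0.988), 'jar': (np.float32(0.227), np.float32(0.193), 0.992), 'static': (np.float32(1.242), np.float32(0.493), 0.938)}
side0 {'fork': (np.float32(-0.173), np.float32(-2.785), 0.454), 'corkflange': (np.float32(-4.049), np.float32(3.094), 0.56), 'poise': (np.float32(-1.351), np.float32(-5.634), 0.961), 'tip': (np.float32(-0.269), np.float32(4.084), 0.95), 'static': (np.float32(0.444), np.float32(0.465), 0.781)}
```

Run:
```python
from h import *
fs=[read_camera('side') for i in range(4)]
print(np.abs(fs[0].astype(int)-fs[1]).mean(), get_state()['clock'])
a=np.mean(fs,0).astype(np.uint8);cv2.imwrite('pics/raw19s.png',a)
def fork(im):
    g=cv2.resize(im[150:320,180:350],None,fx=3.5,fy=3.5,interpolation=cv2.INTER_CUBIC).astype(float).min(2)
    o=[]
    for c in [280,282,284,286,342,345,348,351,354]:
        w=np.clip(g[108:142,c]-160,0,None);o.append(float(((w*np.arange(108,142)).sum()/w.sum()).round(2)))
    return o
print(fork(a))
o=[]
for n in('side0','raw17s','raw19s'):
    im=cv2.imread(f'pics/{n}.png')
    o.append(cv2.resize(im[165:195,250:290],None,fx=6.5,fy=9,interpolation=cv2.INTER_NEAREST))
full=np.zeros((420,560,3),np.uint8);full[110:320,150:360]=cv2.imread('pics/s9f.png');
o.insert(1,cv2.resize(full[165:195,250:290],None,fx=6.5,fy=9,interpolation=cv2.INTER_NEAREST))
cv2.imwrite('pics/forkc.png',np.vstack([np.hstack(o[:2]),np.hstack(o[2:])]))
# raw column profiles
for n,im in(('up',cv2.imread('pics/side0.png')),('low',full),('17',cv2.imread('pics/raw17s.png')),('19',a),('14',cv2.imread('pics/raw14s.png')),('15',cv2.imread('pics/raw15s.png'))):
    print(n,im[178:192,260:263].astype(float).min(2).mean(1).round(0).astype(int))
```

```text
0.6373412698412698 33.95
[124.05, 124.55, 124.6, 124.5, 122.13, 121.82, 121.63, 121.59, 121.23]
up [151 141 127 140 181 200 177 138 114 102  91  88  87  88]
low [151 169 180 178 160 138 124 133 163 178 163 137 119 103]
17 [165 150 131 114 105 115 145 167 159 133 113  95  79  72]
19 [165 149 130 113 105 114 145 165 155 131 111  94  78  72]
14 [122 107 101 113 149 179 174 141 118 103  84  73  72  72]
15 [170 162 142 117 101 102 128 160 165 141 118 101  81  72]
```

View pics/forkc.png

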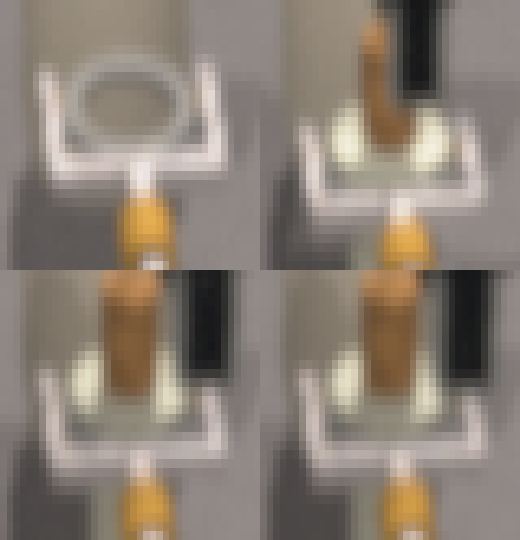

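```bash
python3 -m crank '[[0,0,10,0,0,0,0.55],[0,0,22,0,0,0,0.55],[0,0,24,0,0,0,0.55],[0,0,24,0,0,0,0.55],[0,0,20,0,0,0,0.55],[0,0,14,0,0,0,0.55],[0,0,7,0,0,0,0.55],[0,0,3,0,0,0,0.55]]'; python3 -m crank '[[0,-2.5,0,0,0,0,0.55],[0,-2,0,0,0,0,0.55],[0,-1.2,0,0,0,0,0.55],[0,-0.6,0,0,0,0,0.55],[0,-0.6,0,0,0,0,0.55],[0,-0.6,0,0,0,0,0.55],[0,-0.5,0,0,0,0,0.55],[0,-0.5,0,0,0,0,0.55]]'; python3 -m crank '[[0,0,0,0,0,0,0.55],[0,1.5,0,0,0,0,0.55],[0,3,0,0,0,0,0.55],[0,3,0,0,0,0,0.55],[0,0,-6,0,0,0,0.55],[0,0,-14,0,0,0,0.55],[0,0,-24,0,0,0,0.55],[0,0,-24,0,0,0,0.55]]'
python3 -m crank '[[0,0,-24,0,0,0,0.55],[0,0,-20,0,0,0,0.55],[0,0,-8,0,0,0,0.55],[0,0,-4,0,0,0,0.55],[0,0,0,0,0,0,0.55],[0,0,0,0,0,0,0.55],[0,0,0,0,0,0,0.55],[0,0,0,0,0,0,0.55]]';python3 m.py 20
cat > q.py <<'E'
from h import *
import sys
full=np.zeros((420,560,3),np.uint8);full[110:320,150:360]=cv2.imread('pics/s9f.png')
def pk(im,c0,c1):
    p=im[179:192,c0:c1].astype(float).min(2).mean(1);p[:5 if 0 else 3]=0
    i=4+int(np.argmax(p[4:12]));l,c,r=p[i-1:i+2];return i+(l-r)/(2*(l-2*c+r))
U=cv2.imread('pics/side0.png')
for n in sys.argv[1:]:
    im=cv2.imread(f'pics/raw{n}s.png');o=[]
    for c0,c1 in((260,263),(278,282)):
        u,l,x=pk(U,c0,c1),pk(full,c0,c1),pk(im,c0,c1);o.append((round(u,2),round(l,2),round(x,2),round(.07-.14*(x-u)/(l-u),4)))
    print(n,o)
E
python3 q.py 15 17 19 20
```

```text
clock: 34.95
tcp_pos: [0.5872, -0.1102, 0.3446]
orientation: [0.0, -0.0, 1.0, -0.0]
wrist_force: [1.0, -0.6, 0.7]
finger_gap: 0.0472
clock: 35.95
tcp_pos: [0.5872, -0.1183, 0.3445]
orientation: [-0.0, -0.0, 1.0, 0.0]
wrist_force: [1.6, 2.9, -1.1]
finger_gap: 0.047
clock: 36.95
tcp_pos: [0.5871, -0.1113, 0.4145]
orientation: [0.0, -0.0, 1.0, -0.0]
wrist_force: [0.1, -0.0, 1.1]
finger_gap: 0.0469
clock: 37.95
tcp_pos: [0.5871, -0.1111, 0.4683]
orientation: [-0.0, -0.0, 1.0, 0.0]
wrist_force: [-0.2, 0.9, 0.3]
finger_gap: 0.047
38.05 [ 0.5871 -0.1111  0.4685] [ 0.69 -0.84  0.44] 0.04669617621613641 [np.float64(122.5), np.float64(123.17), np.float64(95.31), np.float64(94.6)]
15 [(np.float64(3.95), np.float64(8.0), np.float64(6.68), np.float64(-0.0243)), (np.float64(3.15), np.float64(7.39), np.float64(7.38), np.float64(-0.0698))]
17 [(np.float64(3.95), np.float64(8.0), np.float64(6.24), np.float64(-0.0092)), (np.float64(3.15), np.float64(7.39), np.float64(5.37), np.float64(-0.0035))]
19 [(np.float64(3.95), np.float64(8.0), np.float64(6.17), np.float64(-0.0069)), (np.float64(3.15), np.float64(7.39), np.float64(5.36), np.float64(-0.0031))]
20 [(np.float64(3.95), np.float64(8.0), np.float64(5.87), np.float64(0.0037)), (np.float64(3.15), np.float64(7.39), np.float64(5.11), np.float64(0.0052))]
```

Run:
```python
import cv2
import numpy as np
o=[]
for n in('side0','raw15s','raw19s','raw20s'):
    o.append(cv2.resize(cv2.imread(f'pics/{n}.png')[238:262,272:294],None,fx=8.5,fy=20,interpolation=cv2.INTER_NEAREST))
cv2.imwrite('pics/tipe.png',np.hstack(o))
```

```text
(no output)
```

View pics/tipe.png

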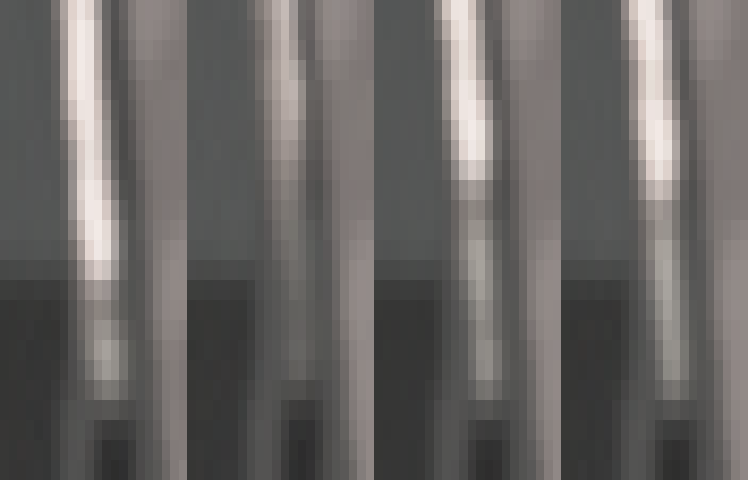

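View pics/s20.png

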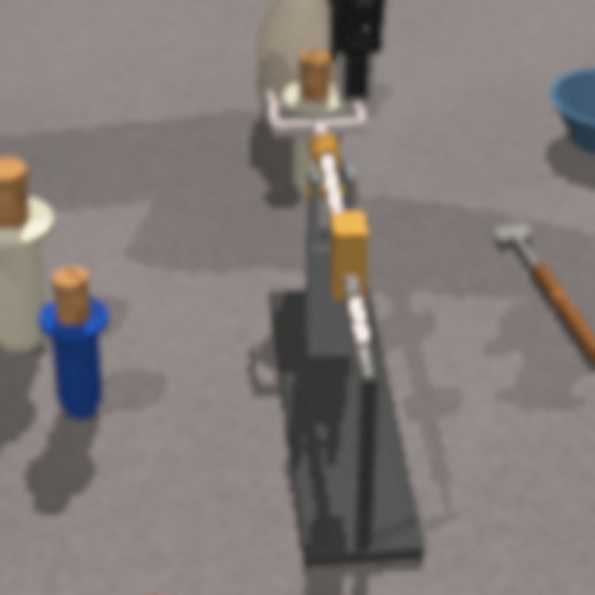

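```bash
python3 -m crank '[[0,0,10,0,0,0,0.55],[0,0,22,0,0,0,0.55],[0,0,24,0,0,0,0.55],[0,0,24,0,0,0,0.55],[0,0,20,0,0,0,0.55],[0,0,14,0,0,0,0.55],[0,0,7,0,0,0,0.55],[0,0,3,0,0,0,0.55]]'; python3 -m crank '[[0,2.5,0,0,0,0,0.55],[0,2,0,0,0,0,0.55],[0,1.5,0,0,0,0,0.55],[0,0.8,0,0,0,0,0.55],[0,0.6,0,0,0,0,0.55],[0,0.6,0,0,0,0,0.55],[0,0.6,0,0,0,0,0.55],[0,0.6,0,0,0,0,0.55]]'; python3 -m crank '[[0,0,0,0,0,0,0.55],[0,-1.5,0,0,0,0,0.55],[0,-3,0,0,0,0,0.55],[0,-3,0,0,0,0,0.55],[0,0,-6,0,0,0,0.55],[0,0,-14,0,0,0,0.55],[0,0,-24,0,0,0,0.55],[0,0,-24,0,0,0,0.55]]'
python3 -m crank '[[0,0,-24,0,0,0,0.55],[0,0,-20,0,0,0,0.55],[0,0,-8,0,0,0,0.55],[0,0,-4,0,0,0,0.55],[0,0,0,0,0,0,0.55],[0,0,0,0,0,0,0.55],[0,0,0,0,0,0,0.55],[0,0,0,0,0,0,0.55]]';python3 m.py 21;python3 q.py 19 20 21
python3 - <<'E'
import cv2
import numpy as np
o=[]
for n in('side0','raw19s','raw20s','raw21s'):
    o.append(cv2.resize(cv2.imread(f'pics/{n}.png')[238:262,272:294],None,fx=8.5,fy=20,interpolation=cv2.INTER_NEAREST))
cv2.imwrite('pics/tipf.png',np.hstack(o))
E
```

```text
clock: 39.05
tcp_pos: [0.5872, -0.1112, 0.3446]
orientation: [0.0, -0.0, 1.0, -0.0]
wrist_force: [-0.5, 0.4, -0.1]
finger_gap: 0.0468
clock: 40.05
tcp_pos: [0.5871, -0.102, 0.3447]
orientation: [-0.0, -0.0, 1.0, -0.0]
wrist_force: [-0.3, -0.4, 0.2]
finger_gap: 0.047
clock: 41.05
tcp_pos: [0.5871, -0.1094, 0.4145]
orientation: [0.0, -0.0, 1.0, -0.0]
wrist_force: [0.2, 0.0, -0.2]
finger_gap: 0.0469
clock: 42.05
tcp_pos: [0.5871, -0.1095, 0.4683]
orientation: [-0.0, -0.0, 1.0, 0.0]
wrist_force: [-0.4, -0.0, 0.1]
finger_gap: 0.0468
42.15 [ 0.5871 -0.1095  0.4685] [-0.38  0.18  0.38] 0.046863402775389536 [np.float64(122.64), np.float64(123.2), np.float64(95.16), np.float64(94.56)]
19 [(np.float64(3.95), np.float64(8.0), np.float64(6.17), np.float64(-0.0069)), (np.float64(3.15), np.float64(7.39), np.float64(5.36), np.float64(-0.0031))]
20 [(np.float64(3.95), np.float64(8.0), np.float64(5.87), np.float64(0.0037)), (np.float64(3.15), np.float64(7.39), np.float64(5.11), np.float64(0.0052))]
21 [(np.float64(3.95), np.float64(8.0), np.float64(5.88), np.float64(0.0033)), (np.float64(3.15), np.float64(7.39), np.float64(5.1), np.float64(0.0054))]
```

View pics/tipf.png

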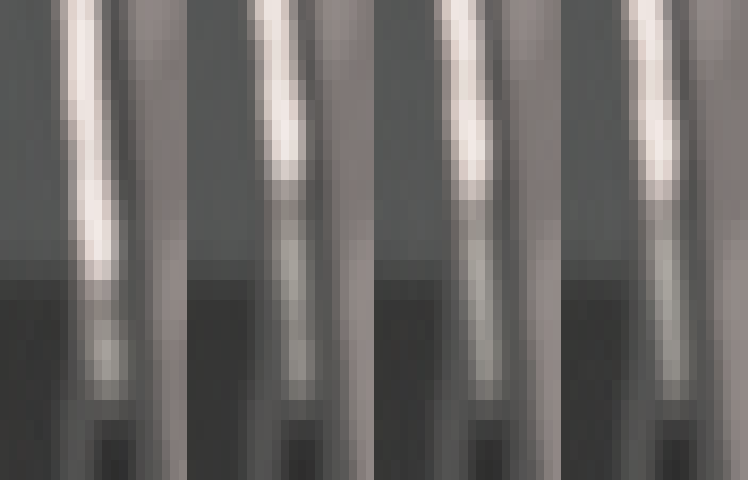

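View pics/s21.png

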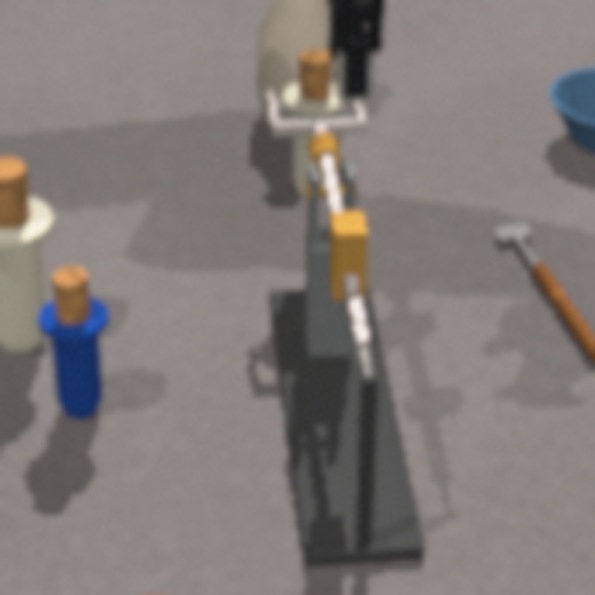

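```bash
python3 -m crank '[[0,0,10,0,0,0,0.55],[0,0,22,0,0,0,0.55],[0,0,24,0,0,0,0.55],[0,0,24,0,0,0,0.55],[0,0,20,0,0,0,0.55],[0,0,14,0,0,0,0.55],[0,0,7,0,0,0,0.55],[0,0,3,0,0,0,0.55]]'; python3 -m crank '[[0,2.5,0,0,0,0,0.55],[0,2.5,0,0,0,0,0.55],[0,1.5,0,0,0,0,0.55],[0,0.8,0,0,0,0,0.55],[0,0.4,0,0,0,0,0.55],[0,0.3,0,0,0,0,0.55],[0,0.3,0,0,0,0,0.55],[0,0.3,0,0,0,0,0.55]]'; python3 -c "
from h import *
for i in range(3): print(get_state()['wrist_force'].round(2));read_camera('side')"; python3 m.py 22; python3 q.py 22
```

```text
clock: 43.15
tcp_pos: [0.5872, -0.1095, 0.3446]
orientation: [0.0, -0.0, 1.0, -0.0]
wrist_force: [-0.2, -0.4, -0.2]
finger_gap: 0.047
clock: 44.15
tcp_pos: [0.5871, -0.1009, 0.3447]
orientation: [-0.0, -0.0, 1.0, -0.0]
wrist_force: [-0.7, -0.5, 0.2]
finger_gap: 0.0469
[-0.7  -0.54  0.19]
[-0.05 -0.48  0.24]
[ 0.12 -0.28 -0.11]
44.4 [ 0.5871 -0.1009  0.3447] [ 0.12  0.41 -0.34] 0.047117004748111695 [np.float64(122.57), np.float64(123.17), np.float64(95.13), np.float64(94.52)]
22 [(np.float64(3.95), np.float64(8.0), np.float64(5.89), np.float64(0.0031)), (np.float64(3.15), np.float64(7.39), np.float64(6.06), np.float64(-0.0262))]
```

```bash
python3 -m crank '[[0,0.3,0,0,0,0,0.55],[0,0.3,0,0,0,0,0.55],[0,0.3,0,0,0,0,0.55],[0,0.3,0,0,0,0,0.55],[0,0.3,0,0,0,0,0.55],[0,0.3,0,0,0,0,0.55],[0,0.2,0,0,0,0,0.55],[0,0,0,0,0,0,0.55]]'; python3 m.py 23; python3 q.py 23
```

```text
clock: 45.4
tcp_pos: [0.5871, -0.099, 0.3447]
orientation: [0.0, -0.0, 1.0, -0.0]
wrist_force: [-1.2, -2.4, 1.1]
finger_gap: 0.0469
45.5 [ 0.5871 -0.099   0.3447] [-0.33 -3.3   1.16] 0.04700512742504558 [np.float64(122.67), np.float64(123.0), np.float64(95.15), np.float64(94.5)]
23 [(np.float64(3.95), np.float64(8.0), np.float64(5.89), np.float64(0.003)), (np.float64(3.15), np.float64(7.39), np.float64(5.5), np.float64(-0.0077))]
```

```bash
python3 -m crank '[[0,0.25,0,0,0,0,0.55],[0,0.25,0,0,0,0,0.55],[0,0,0,0,0,0,0.55],[0,-1.5,0,0,0,0,0.55],[0,-3,0,0,0,0,0.55],[0,-3,0,0,0,0,0.55],[0,0,-6,0,0,0,0.55],[0,0,-14,0,0,0,0.55]]'; python3 -m crank '[[0,0,-24,0,0,0,0.55],[0,0,-24,0,0,0,0.55],[0,0,-24,0,0,0,0.55],[0,0,-20,0,0,0,0.55],[0,0,-8,0,0,0,0.55],[0,0,-4,0,0,0,0.55],[0,0,0,0,0,0,0.55],[0,0,0,0,0,0,0.55]]';python3 m.py 24;python3 q.py 20 24
python3 - <<'E'
import cv2
import numpy as np
o=[]
for n in('side0','raw19s','raw20s','raw24s'):
    o.append(cv2.resize(cv2.imread(f'pics/{n}.png')[238:262,272:294],None,fx=8.5,fy=20,interpolation=cv2.INTER_NEAREST))
cv2.imwrite('pics/tipg.png',np.hstack(o))
E
```

```text
clock: 46.5
tcp_pos: [0.5869, -0.1058, 0.3648]
orientation: [-0.001, -0.0, 1.0, 0.0]
wrist_force: [-0.3, 0.2, -0.6]
finger_gap: 0.047
clock: 47.5
tcp_pos: [0.587, -0.1058, 0.4678]
orientation: [-0.001, -0.0, 1.0, 0.0]
wrist_force: [0.2, 0.0, -0.0]
finger_gap: 0.0469
47.6 [ 0.5871 -0.1058  0.4679] [-0.6  -0.48  1.11] 0.04716450574599363 [np.float64(124.22), np.float64(124.81), np.float64(98.06), np.float64(96.06)]
20 [(np.float64(3.95), np.float64(8.0), np.float64(5.87), np.float64(0.0037)), (np.float64(3.15), np.float64(7.39), np.float64(5.11), np.float64(0.0052))]
24 [(np.float64(3.95), np.float64(8.0), np.float64(6.26), np.float64(-0.0097)), (np.float64(3.15), np.float64(7.39), np.float64(5.43), np.float64(-0.0054))]
```

View pics/tipg.png

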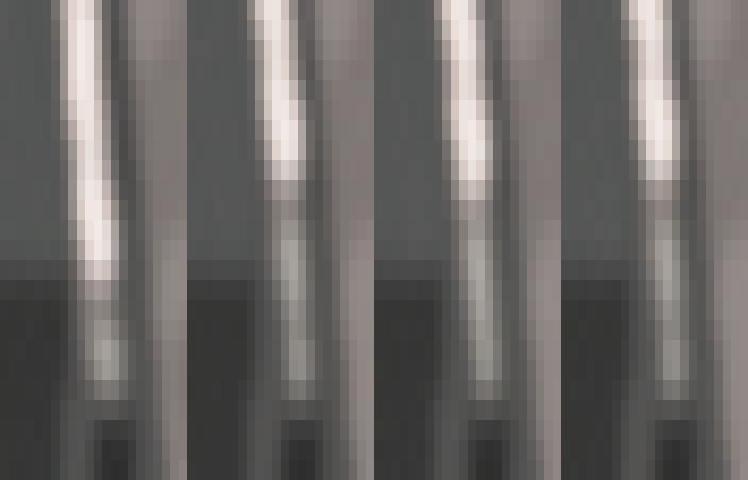

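View pics/raw24s.png

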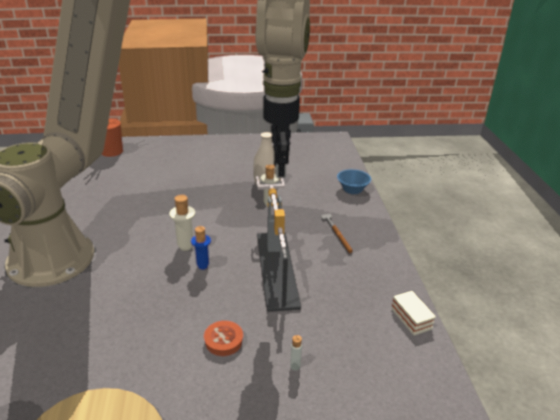

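```bash
python3 -m crank '[[0,0,10,0,0,0,0.55],[0,0,22,0,0,0,0.55],[0,0,24,0,0,0,0.55],[0,0,24,0,0,0,0.55],[0,0,20,0,0,0,0.55],[0,0,14,0,0,0,0.55],[0,0,7,0,0,0,0.55],[0,0,3,0,0,0,0.55]]'; python3 -m crank '[[0,-4,0,0,0,0,0.55],[0,-3,0,0,0,0,0.55],[0,-2.2,0,0,0,0,0.55],[0,-0.7,0,0,0,0,0.55],[0,-0.7,0,0,0,0,0.55],[0,-0.6,0,0,0,0,0.55],[0,-0.6,0,0,0,0,0.55],[0,-0.5,0,0,0,0,0.55]]'; python3 -m crank '[[0,0,0,0,0,0,0.55],[0,1.5,0,0,0,0,0.55],[0,3,0,0,0,0,0.55],[0,3,0,0,0,0,0.55],[0,0,-6,0,0,0,0.55],[0,0,-14,0,0,0,0.55],[0,0,-24,0,0,0,0.55],[0,0,-24,0,0,0,0.55]]'
python3 -m crank '[[0,0,-24,0,0,0,0.55],[0,0,-20,0,0,0,0.55],[0,0,-8,0,0,0,0.55],[0,0,-4,0,0,0,0.55],[0,0,0,0,0,0,0.55],[0,0,0,0,0,0,0.55],[0,0,0,0,0,0,0.55],[0,0,0,0,0,0,0.55]]';python3 m.py 25;python3 q.py 19 20 24 25
```

```text
clock: 48.6
tcp_pos: [0.5872, -0.1059, 0.3445]
orientation: [0.0, -0.0, 1.0, -0.0]
wrist_force: [1.0, 0.5, 0.8]
finger_gap: 0.0469
clock: 49.6
tcp_pos: [0.5872, -0.1177, 0.3445]
orientation: [-0.0, -0.0, 1.0, 0.0]
wrist_force: [0.7, 2.1, -1.8]
finger_gap: 0.0472
clock: 50.6
tcp_pos: [0.5871, -0.1108, 0.4145]
orientation: [0.0, -0.0, 1.0, -0.0]
wrist_force: [0.4, 0.3, -0.7]
finger_gap: 0.0469
clock: 51.6
tcp_pos: [0.5871, -0.1107, 0.4683]
orientation: [-0.0, -0.0, 1.0, 0.0]
wrist_force: [0.3, -0.2, -0.8]
finger_gap: 0.0471
51.7 [ 0.5871 -0.1106  0.4685] [-0.08 -0.62 -0.63] 0.04694293700763051 [np.float64(122.88), None, np.float64(95.64), np.float64(95.4)]
19 [(np.float64(3.95), np.float64(8.0), np.float64(6.17), np.float64(-0.0069)), (np.float64(3.15), np.float64(7.39), np.float64(5.36), np.float64(-0.0031))]
20 [(np.float64(3.95), np.float64(8.0), np.float64(5.87), np.float64(0.0037)), (np.float64(3.15), np.float64(7.39), np.float64(5.11), np.float64(0.0052))]
24 [(np.float64(3.95), np.float64(8.0), np.float64(6.26), np.float64(-0.0097)), (np.float64(3.15), np.float64(7.39), np.float64(5.43), np.float64(-0.0054))]
25 [(np.float64(3.95), np.float64(8.0), np.float64(5.95), np.float64(0.001)), (np.float64(3.15), np.float64(7.39), np.float64(5.22), np.float64(0.0017))]
```

View pics/s25.png

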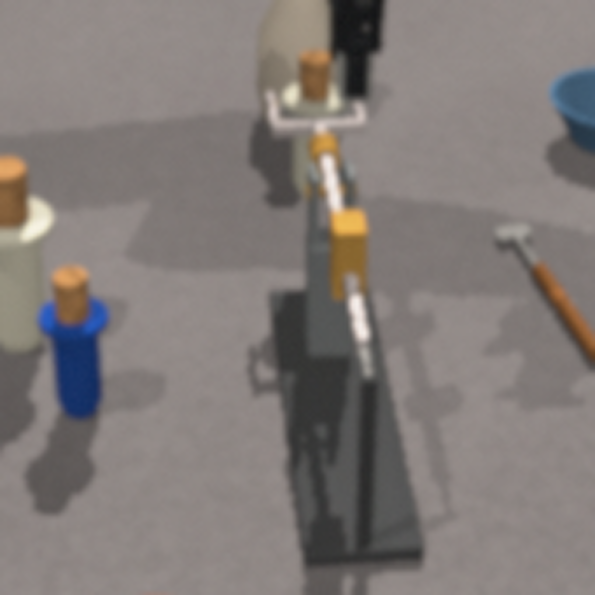

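View pics/t25.png

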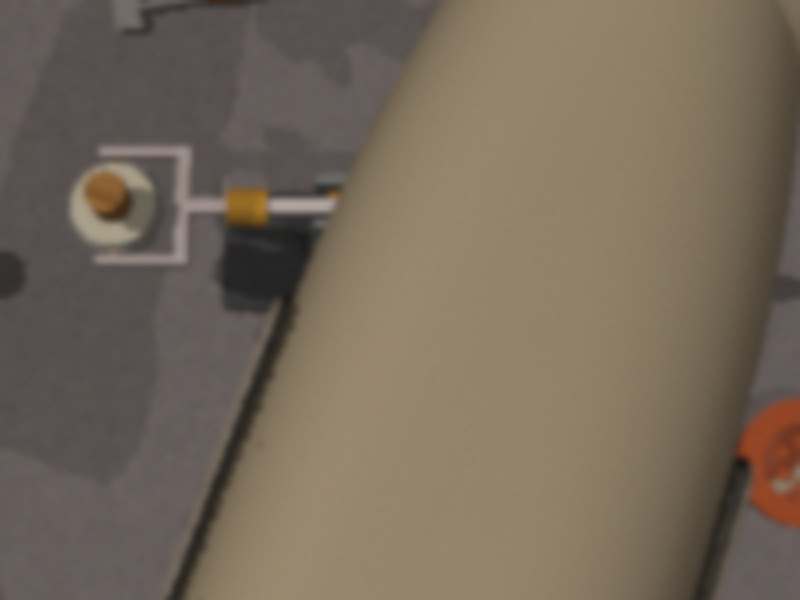

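The estimated tilt is +0.001 to +0.002 rad, so the beam is level within what I can measure. The jar is seated in the ring and the gripper is clear of the scale, so I am handing in.

```bash
python3 -c "
from workcell import *
print(hand_in()); print(get_state()['clock'])"
```

```text
the job is handed in; nothing more can be done
None
the job is handed in; nothing more can be done
```

The jar hangs in the ring and the beam floats level, as near as the pictures can show. I handed in at about 52 s of the 67 s allowed.

- **Jar:** I picked up the smaller pale jar by its cork, lowered it through the ring and released it with the ring at its low stop. Later pictures show it seated inside the fork.
- **Poise:** I slid it outward with light fingertip pushes, and the wrist read about 3 to 5 N at the end of each. I overshot twice and pushed it back, then finished with a small outward push.
- **Level check:** With the gripper about 13 cm above the beam, the last side picture gave a tilt of +0.001 rad at the left of the fork and +0.0017 rad at the right. I scaled both between the two stop positions. My reading error is about ±0.003 rad. I did not read the pointer against the index, because the image was too coarse.
- **What disagreed:** Some small pushes moved the poise less or more than the commanded distance. I therefore set the final position from the measured tilt, not from the push lengths. The low-stop reference came from a picture with the fork partly blocked at the right, so that reading is less certain.
- **Other things on the worktop:** I saw nothing moved in the last pictures, but I did not measure their positions.

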